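Tip the sealer's controller out of its foam and turn it over

TASK

In the spare-parts case, find the sealer controller (the module with the display window and four keys). Lift one edge of it first so that it tips out of its foam cutout with the opposite edge still in the cutout, then turn it over and leave it lying flat, face down, on the grey service mat so that the terminals on its back can be wired. Do not drop it, and leave the vented power module in its cutout.

Things in the scene. Friction and masses are not known exactly. Their poses are not given: they have to be found in the camera images.
- controller_center (a point): Centre of the controller, a grey block 50 mm (x) by 70 mm (y) by 34 mm thick (z), 0.1 to 0.25 kg, sides flat. z points out of its face, an aluminium plate with a dark window (towards +y) and a row of four black keys (-y); terminals on the back. Starts face up in one of the case's two cutouts. Set on a 50 x 34 mm end it stands by itself, and tips over if pushed near the top.
- power_center (a point): Centre of the power module in the other cutout, a bystander: the same block, size and axes, but its face has six parallel vent slots and neither window nor keys. It stays where it is.
- case: Low foam-filled case fixed to the table, 222 (x) by 148 (y) by 28 mm; origin at the centre of its underside. Two cutouts 52.5 mm either side of its centre along x, each 54 by 74 mm (2 mm clear round the module), 12 mm deep, floor 16 mm above the table. The modules' axes are parallel to the case's; they stand 22 mm proud of the firm foam and can be gripped there.
- mat_top (a point): Centre of the top of the service mat: flat grey rectangle, 180 mm (its x) by 240 mm (its y), 4 mm thick, its top 4 mm above the table, fixed to the table. Its z points up.
Mind the look-alikes: they are no part of the job. Leave any green look-alike of the part that bears controller_center alone.

How it is judged:
By the outcome, as a careful person would: the job done as asked, in the order asked, and still so for the second after the job is handed in, with the robot touching nothing.
It also fails if it takes over 48 s, if anything falls off the work surface, if the arm or the gripper's body presses on something with over 40 N, if the wrist force passes 120 N, or if a joint passes its speed limit or range.

ROBOT

A 6-joint arm with a two-finger parallel gripper is mounted at the origin on the work surface. World frame = base frame: x ahead of the robot, y to its left, z up, the work surface at z = 0. Lengths are in mm, angles in rad, forces in N, time in s.
With the tool pointing down it reaches from about 300 to 775 mm from the base axis. Payload 14.6 kg.
Tool frame: the origin (TCP) lies at the very end of the fingers, on their centre line; the grasp point (between the pads) lies 19 mm behind it; z points along the fingers, y is the line along which they close (so a half turn about z gives the same grasp; the last joint's range is limited). The gripper opens to 94 mm and grips with 3 to 60 N. Pads are 16 mm wide; open, the fingers measure 119 mm over their backs; the gripper's body (75 mm by 177 mm) begins 78 mm behind the grasp point.
Start: joints at [1.14, 0.3, 1.521, -0, 1.321, -0.067], TCP at [195.702, 513.994, 205.446] pointing down, gripper open.
Joint ranges: [-3.03, 3.03], [-0.79, 2.21], [0.23, 2.52], [-1.04, 4.18], [0, 3.07], [-2.55, 2.55]. Speed limits (rad/s): [2.22, 2.22, 2.57, 3.14, 3.14, 3.14].

INTERFACE

Orientations are given as [roll, pitch, yaw] about the fixed x, y, z axes, in that order (R = Rz(yaw) Ry(pitch) Rx(roll)).
In Python, from cell import manip, camera, get_calibration gives the robot as it stands.
- The arm moves only by the tool arm_command, never from a script. Its argument "targets" is a list of rows, each an object of numbers: "hand": the opening, from -1 (shut) to 1 (fully open), so that 0 is half open; "x", "y", "z": the shift along the tool's x, y, z in m; "yaw": the turn about the tool's z in rad. In form: [{"hand": .., "x": .., "y": .., "z": .., "yaw": ..}, ...]. A call has 1 to 10 rows; each row shifts and turns the commanded pose from where the row before left it, along the tool's axes as they then stand; what a row does not reach is not made up. A row lasts 1/10 s, in which the tool goes at most 50 mm and 8.59 degrees, less where a joint would pass 70% of its speed; a pose out of reach is approached as far as the arm can. A call is refused whole if a number of a shift passes 0.05 or a number of a turn 0.15, either way. A call with a gripper value outside its range is refused whole. The fingers move at their own pace and stop on an object; "newtons" is the grip in N (left out, the last holds). Time passes only in rows, so rows that do not move let the fingers close. It gives the time, the measured TCP pose, the force, the opening and the grip force at its end, in the units of the state.
- manip.read_state(): the state, without advancing time (a new reading comes with each control period).
- camera(name): name is "scene" or "top"; returns the picture (480x640x3 uint8, red, green, blue); there is no depth.
- get_calibration(name): a dict with "K" (3x3 intrinsics, pixels), "dist_coeffs" ([k1, k2, p1, p2, k3] as OpenCV has them; the pictures are not rectified), "cam_to_world" (4x4, takes a point from camera to world coordinates). Camera axes: x right, y up, looking along -z (the intrinsics and any distortion apply to the point x, -y, -z); pixel columns grow to the right and rows downward; lengths in mm; the calibration is good to about 2 mm. A picture is of the moment at which its call begins. get_calibration takes no time and is no camera call.
- manip.sign_off(): hands the job in; it is judged then, once.
The state is a dict: "clock": time; "joints": joint angles; "qd": joint speeds; "effort": joint torques, N m; "eef_pos": TCP position; "eef_rot": TCP orientation; "wrist_force": force on the tool from outside, world axes, zero at the start; "moment": the same for the moment, N m; "finger_gap": finger opening in mm; "finger_force": force on a finger pad.
Only numpy, scipy, OpenCV 4.12 (cv2) and the standard library are available. Lean on these libraries where they do the work, as an engineer would, in place of code of your own. Each camera call takes 0.05 s, during which the arm holds its last target. There are 200 camera calls.

## Working session

There is one attempt and no reset: what is moved stays moved. The work goes in short steps, Python scripts to look and compute and a tool call to move; the robot and the scene stay as the last step left them, time stands still between calls to the robot, and variables do not carry over. Pictures are saved under pics/ and viewed, at most 10 in all, crops included, and the job is handed in when it is done.

Besides the shell and the picture viewer there is one more tool, called by a JSON object that holds its "method" and its "body", one argument or row to a line. arm_command: Moves the arm, as the interface text tells. Its arguments: {"type":"object","properties":{"targets":{"type":"array"},"newtons":{"type":"number"}},"required":["targets"]}

```bash
mkdir -p pics; ls
python3 - <<'E'
from cell import manip, camera, get_calibration
import cv2,numpy as np
for n in("scene","top"):
    im=camera(n); cv2.imwrite(f"pics/{n}0.png",im[:,:,::-1]); c=get_calibration(n); print(n,c)
print(manip.read_state())
E
```

```text
pics
scene {'K': array([[487.64277529,   0.        , 322.1140932 ],
       [  0.        , 487.64277529, 239.29514573],
       [  0.        ,   0.        ,   1.        ]]), 'dist_coeffs': array([-0.03515668,  0.        ,  0.        ,  0.        ,  0.        ]), 'cam_to_world': array([[-7.86855392e-01, -5.26590221e-01,  3.21809463e-01,
         7.70993512e+02],
       [ 6.17135758e-01, -6.72614349e-01,  4.08330006e-01,
         4.03571323e+02],
       [ 1.43107406e-03,  5.19896794e-01,  8.54227882e-01,
         7.98943964e+02],
       [ 0.00000000e+00,  0.00000000e+00,  0.00000000e+00,
         1.00000000e+00]])}
top {'K': array([[448.46833256,   0.        , 326.23375984],
       [  0.        , 448.46833256, 238.627994  ],
       [  0.        ,   0.        ,   1.        ]]), 'dist_coeffs': array([0.01872488, 0.        , 0.        , 0.        , 0.        ]), 'cam_to_world': array([[-1.19199148e-01,  9.64823241e-01, -2.34323873e-01,
         3.20675456e+02],
       [-9.92870150e-01, -1.15676290e-01,  2.87725837e-02,
         5.90944642e+01],
       [ 6.54741129e-04,  2.36082846e-01,  9.71732711e-01,
         8.14344265e+02],
       [ 0.00000000e+00,  0.00000000e+00,  0.00000000e+00,
         1.00000000e+00]])}
{'clock': 0.1, 'joints': array([ 1.14041860e+00,  3.00428641e-01,  1.52150685e+00, -2.41606184e-07,
        1.32068370e+00, -6.66166360e-02]), 'qd': array([ 5.52164218e-04, -2.35036232e-03, -2.17284676e-03, -6.84679712e-04,
        4.78387957e-05, -2.67270641e-04]), 'effort': array([ 1.64996716e-03, -5.32634032e+01, -3.53286660e+01,  7.09603890e-02,
        2.35273369e-02, -1.50325627e-05]), 'eef_pos': array([195.60193974, 513.79993786, 204.94101562]), 'eef_rot': array([-3.14056837e+00, -6.81008112e-05,  2.77783158e+00]), 'wrist_force': array([-0.53412449, -0.24964487, -0.13007695]), 'moment': array([ 0.03380241, -0.03585099, -0.02777575]), 'finger_force': 0.0, 'finger_gap': 93.93555493443492}
```

View pics/scene0.png

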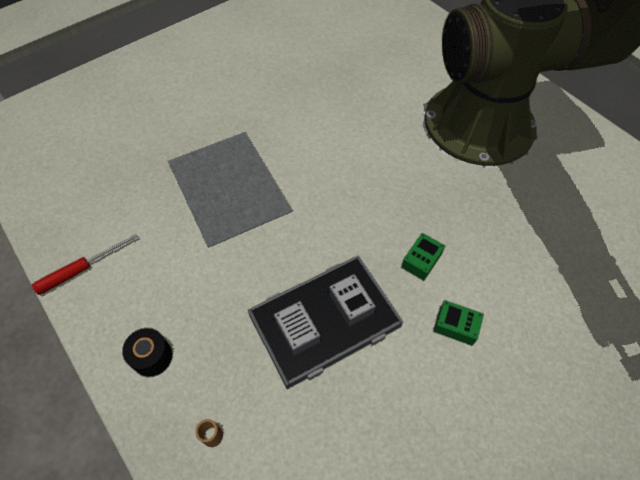

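View pics/top0.png

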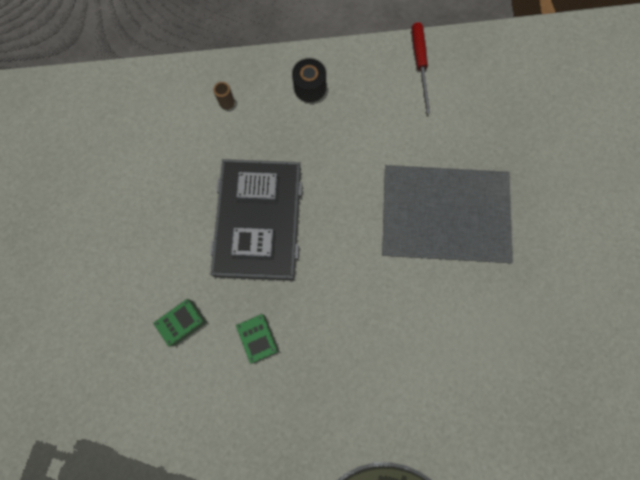

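The scene view shows the controller (window and four keys) near (352,297), the vented module near (297,326) and the mat near (230,188). In the top view they are at (252,242), (257,185) and (447,213). The window side points left in the top view, towards world +y. The green look-alikes are well clear.

```bash
cat > h.py <<'E'
import cv2,numpy as np
from cell import manip,camera,get_calibration
def cast(n,px,z):
    c=get_calibration(n);T=c["cam_to_world"]
    u=cv2.undistortPoints(np.float64(px).reshape(-1,1,2),c["K"],c["dist_coeffs"]).reshape(-1,2)
    d=np.c_[u[:,0],-u[:,1],-np.ones(len(u))]@T[:3,:3].T;o=T[:3,3]
    return o+d*((z-o[2])/d[:,2])[:,None]
def blob(m,near):
    cs=cv2.findContours(m.astype(np.uint8),0,1)[0]
    cs=[c for c in cs if cv2.contourArea(c)>60]
    return min(cs,key=lambda c:np.linalg.norm(np.mean(c[:,0],0)-near))
def rect(n,c,z):
    P=cast(n,c[:,0],z)[:,:2].astype(np.float32);r=cv2.minAreaRect(P);return np.round(r[0],1),np.round(r[1],1),round(r[2],1)
E
python3 - <<'E'
from h import *
for n,pts in(("scene",((352,297),(297,326),(325,320),(230,188))),("top",((252,242),(257,185),(257,218),(447,213)))):
    im=cv2.imread(f"pics/{n}0.png");g=cv2.cvtColor(im,6).astype(int)
    for p in pts: print(n,p,im[p[1]-1,p[0]],end=' ')
    x,y=pts[3];m=abs(g-int(np.median(g[y-20:y+20,x-20:x+20])))<28
    m=cv2.morphologyEx(m.astype(np.uint8),2,np.ones((5,5)))
    print('\nmat',rect(n,blob(m,pts[3]),4))
    thr=130
    k=cv2.morphologyEx((g>thr).astype(np.uint8),3,np.ones((3,3)))
    for q in pts[:2]: print('mod',rect(n,blob(k,q),50))
    d=cv2.morphologyEx((g<88).astype(np.uint8),3,np.ones((5,5)));print('case',rect(n,blob(d,pts[2]),28))
E
```

```text
scene (352, 297) [134 134 134] scene (297, 326) [112 111 113] scene (325, 320) [29 30 28] scene (230, 188) [95 96 93] 
mat (array([ 543.2, -198.4]), array([242. , 181.4]), 79.9)
mod (array([ 510.3, -128.9]), array([1232.3, 1074. ]), 62.5)
mod (array([ 510.3, -128.9]), array([1232.3, 1074. ]), 62.5)
case (array([572.7, 160.7]), array([157.2, 220.9]), 80.9)
top (252, 242) [131 130 128] top (257, 185) [111 111 109] top (257, 218) [53 52 52] top (447, 213) [82 82 79] 
mat (array([ 539.7, -196.1]), array([240.1, 181.1]), 79.8)
mod (array([515.2, 163.4]), array([ 8.8, 41.7]), 85.4)
mod (array([515.2, 163.4]), array([ 8.8, 41.7]), 85.4)
case (array([562.9, 155.2]), array([155.1, 223.3]), 80.4)
```

Run:
```python
from h import *
for n,pts,thr in(("scene",((352,297),(297,326)),(80,95,110)),("top",((252,242),(257,185)),(85,95,110))):
    g=cv2.imread(f"pics/{n}0.png",0)
    for p in pts:
        for t in thr:
            m=np.zeros_like(g);cv2.circle(m,p,33 if n=="scene" else 27,1,-1)
            b=cv2.morphologyEx(((g>t)&(m>0)).astype(np.uint8),2,np.ones((3,3)))
            c=blob(b,p);print(n,p,t,rect(n,c,50),cv2.boundingRect(c))
ims=[cv2.resize(cv2.imread(f"pics/{n}0.png")[y:y+150,x:x+150],(400,400),interpolation=2) for n,x,y in(("scene",250,245),("top",185,145))]
cv2.imwrite("pics/crop.png",np.hstack(ims))
```

```text
scene (352, 297) 80 (array([518.2, 163.9]), array([69. , 49.2]), 80.8) (332, 277, 42, 42)
scene (352, 297) 95 (array([518.1, 163.9]), array([67.4, 48.6]), 80.6) (332, 277, 40, 40)
scene (352, 297) 110 (array([517.4, 159.3]), array([57.9, 47. ]), 81.2) (333, 277, 34, 37)
scene (297, 326) 80 (array([621.9, 147.1]), array([69. , 49.3]), 80.8) (275, 303, 44, 46)
scene (297, 326) 95 (array([621.8, 147.2]), array([67.5, 48.8]), 80.8) (276, 304, 41, 43)
scene (297, 326) 110 (array([621.8, 146.9]), array([67.2, 47.4]), 80.7) (278, 304, 38, 42)
top (252, 242) 85 (array([515.7, 166.3]), array([68.9, 48.7]), 81.4) (232, 228, 41, 28)
top (252, 242) 95 (array([515.9, 166.8]), array([67.4, 47.8]), 80.6) (232, 228, 40, 28)
top (252, 242) 110 (array([515.3, 162.9]), array([58.6, 45.1]), 79.9) (236, 229, 35, 26)
top (257, 185) 85 (array([619.3, 150. ]), array([68.2, 48.4]), 80.8) (237, 172, 39, 27)
top (257, 185) 95 (array([619. , 149.7]), array([66.8, 45.9]), 83.2) (238, 173, 38, 25)
top (257, 185) 110 (array([613.6, 122.8]), array([ 9.6, 38.6]), 78.9) (268, 176, 7, 21)
```

View pics/crop.png

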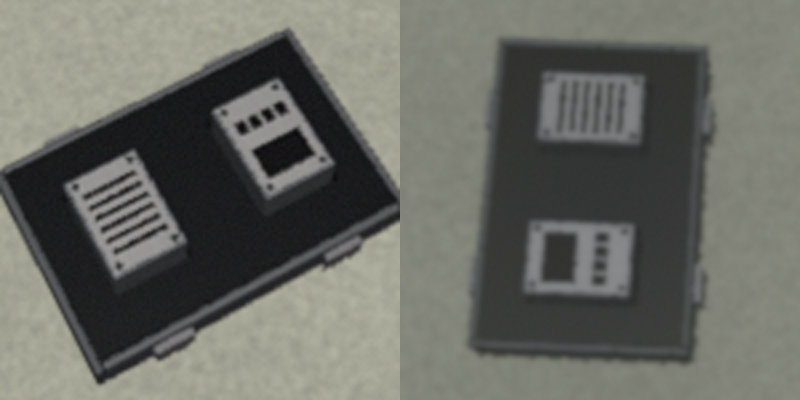

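The left crop is the scene view: vented module at (125,215), controller at (270,140). The right crop is the top view, with the controller at (580,258) and its window on the +y side. Controller centre is about (517,165), with case y at 80.8°. The module spacing measures 104.9 mm against the given 105, which agrees.

{"method": "arm_command", "body": {
  "targets": [
    {"yaw": 0.137,"hand": 0.49},
    {"yaw": 0.137,"hand": 0.49},
    {"yaw": 0.137,"hand": 0.49},
    {"yaw": 0.137,"hand": 0.49},
    {"yaw": 0.137,"hand": 0.49},
    {"yaw": 0.137,"hand": 0.49},
    {"yaw": 0.137,"hand": 0.49},
    {"yaw": 0.137,"hand": 0.49},
    {"yaw": 0.137,"hand": 0.49},
    {"yaw": 0.135,"hand": 0.49}
  ],
  "newtons": 4
}}

```text
schema error: expected keys hand, x, y, z, yaw
```

{"method": "arm_command", "body": {
  "targets": [
    {"x": -0.0268,"y": 0.0373,"z": 0.01},
    {"x": -0.0268,"y": 0.0373,"z": 0.01},
    {"x": -0.0268,"y": 0.0373,"z": 0.01},
    {"x": -0.0268,"y": 0.0373,"z": 0.01},
    {"x": -0.0268,"y": 0.0373,"z": 0.01},
    {"x": -0.0268,"y": 0.0373,"z": 0.01},
    {"x": -0.0268,"y": 0.0373,"z": 0.01},
    {"x": -0.0268,"y": 0.0373,"z": 0.01},
    {"x": -0.0268,"y": 0.0373,"z": 0.01},
    {"x": -0.0268,"y": 0.0373,"z": 0.01}
  ]
}}

```text
schema error: expected keys hand, x, y, z, yaw
```

{"method": "arm_command", "body": {
  "targets": [
    {"hand": 0.49,"x": 0,"y": 0,"z": 0,"yaw": 0.137},
    {"hand": 0.49,"x": 0,"y": 0,"z": 0,"yaw": 0.137},
    {"hand": 0.49,"x": 0,"y": 0,"z": 0,"yaw": 0.137},
    {"hand": 0.49,"x": 0,"y": 0,"z": 0,"yaw": 0.137},
    {"hand": 0.49,"x": 0,"y": 0,"z": 0,"yaw": 0.137},
    {"hand": 0.49,"x": 0,"y": 0,"z": 0,"yaw": 0.137},
    {"hand": 0.49,"x": 0,"y": 0,"z": 0,"yaw": 0.137},
    {"hand": 0.49,"x": 0,"y": 0,"z": 0,"yaw": 0.137},
    {"hand": 0.49,"x": 0,"y": 0,"z": 0,"yaw": 0.137},
    {"hand": 0.49,"x": 0,"y": 0,"z": 0,"yaw": 0.135}
  ],
  "newtons": 4
}}

```text
clock: 1.1
eef_pos: [195.6, 513.9, 205.1]
eef_rot: [-3.141, 0.001, 1.404]
wrist_force: [0.5, 0.7, 0.4]
finger_gap: 70.2
finger_force: 0.0
```

{"method": "arm_command", "body": {
  "targets": [
    {"hand": 0.49,"x": -0.0268,"y": 0.0373,"z": 0.01,"yaw": 0},
    {"hand": 0.49,"x": -0.0268,"y": 0.0373,"z": 0.01,"yaw": 0},
    {"hand": 0.49,"x": -0.0268,"y": 0.0373,"z": 0.01,"yaw": 0},
    {"hand": 0.49,"x": -0.0268,"y": 0.0373,"z": 0.01,"yaw": 0},
    {"hand": 0.49,"x": -0.0268,"y": 0.0373,"z": 0.01,"yaw": 0},
    {"hand": 0.49,"x": -0.0268,"y": 0.0373,"z": 0.01,"yaw": 0},
    {"hand": 0.49,"x": -0.0268,"y": 0.0373,"z": 0.01,"yaw": 0},
    {"hand": 0.49,"x": -0.0268,"y": 0.0373,"z": 0.01,"yaw": 0},
    {"hand": 0.49,"x": -0.0268,"y": 0.0373,"z": 0.01,"yaw": 0},
    {"hand": 0.49,"x": 0,"y": 0,"z": 0,"yaw": 0}
  ]
}}

```text
clock: 2.1
eef_pos: [490.5, 218.4, 113.8]
eef_rot: [-3.14, 0.002, 1.405]
wrist_force: [0.7, 0.1, 0.2]
finger_gap: 69.9
finger_force: 0.0
```

{"method": "arm_command", "body": {
  "targets": [
    {"hand": 0.49,"x": -0.023,"y": 0.035,"z": 0,"yaw": -0.005},
    {"hand": 0.49,"x": 0,"y": 0,"z": 0.03,"yaw": 0},
    {"hand": 0.49,"x": 0,"y": 0,"z": 0.02,"yaw": 0},
    {"hand": 0.49,"x": 0,"y": 0,"z": 0.015,"yaw": 0},
    {"hand": 0.49,"x": 0,"y": 0,"z": 0.01,"yaw": 0},
    {"hand": 0.49,"x": 0,"y": 0,"z": 0,"yaw": 0}
  ]
}}

```text
clock: 2.7
eef_pos: [518.5, 193.9, 39.4]
eef_rot: [-3.14, 0.001, 1.415]
wrist_force: [-0.1, 0.3, -0.0]
finger_gap: 70.3
finger_force: 0.0
```

Run:
```python
from h import *
im=[cv2.resize(camera(n)[y:y+150,x:x+150,::-1],(400,400),interpolation=2) for n,x,y in(("scene",280,225),("top",185,145))]
cv2.imwrite("pics/a1.png",np.hstack(im))
```

```text
(no output)
```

View pics/a1.png

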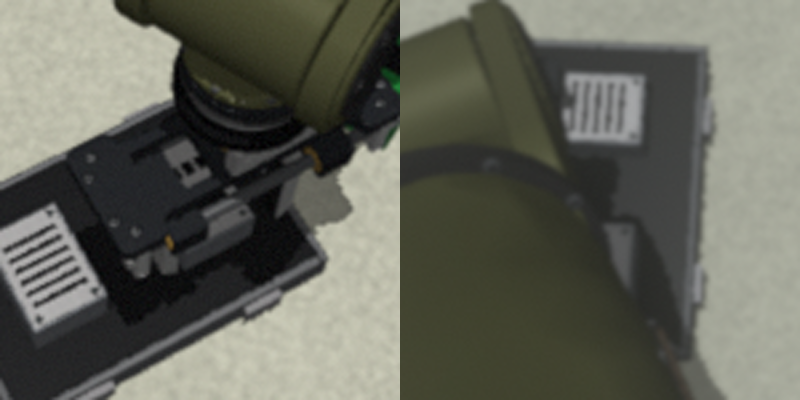

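The left half shows the fingers straddling the controller's window end near (215,240), clear of the vented module. Next I lower to grip height and close lightly.

{"method": "arm_command", "body": {
  "targets": [
    {"hand": 0.49,"x": -0.0035,"y": 0.003,"z": 0.004,"yaw": -0.005},
    {"hand": 0.49,"x": 0,"y": 0,"z": 0.004,"yaw": 0},
    {"hand": -0.2,"x": 0,"y": 0,"z": 0,"yaw": 0},
    {"hand": -0.2,"x": 0,"y": 0,"z": 0,"yaw": 0},
    {"hand": -0.2,"x": 0,"y": 0,"z": 0,"yaw": 0},
    {"hand": -0.2,"x": 0,"y": 0,"z": 0,"yaw": 0},
    {"hand": -0.2,"x": 0,"y": 0,"z": 0,"yaw": 0}
  ],
  "newtons": 4
}}

```text
clock: 3.5
eef_pos: [521.7, 189.9, 32.6]
eef_rot: [3.141, -0.0, 1.42]
wrist_force: [-0.1, 0.7, 1.7]
finger_gap: 49.8
finger_force: 4.0
```

{"method": "arm_command", "body": {
  "targets": [
    {"hand": -0.2,"x": -0.001,"y": 0,"z": -0.0025,"yaw": 0},
    {"hand": -0.2,"x": -0.001,"y": 0,"z": -0.0025,"yaw": 0},
    {"hand": -0.2,"x": -0.001,"y": 0,"z": -0.0025,"yaw": 0},
    {"hand": -0.2,"x": -0.001,"y": 0,"z": -0.0025,"yaw": 0},
    {"hand": -0.2,"x": -0.001,"y": 0,"z": -0.0025,"yaw": 0},
    {"hand": -0.2,"x": -0.001,"y": 0,"z": -0.002,"yaw": 0},
    {"hand": -0.2,"x": 0,"y": 0,"z": 0,"yaw": 0}
  ],
  "newtons": 4
}}

```text
clock: 4.2
eef_pos: [520.9, 183.9, 47.3]
eef_rot: [3.141, -0.0, 1.42]
wrist_force: [-0.6, -0.5, -1.8]
finger_gap: 50.3
finger_force: 4.0
```

Run:
```python
from h import *
im=[cv2.resize(camera(n)[y:y+100,x:x+100,::-1],(400,400),interpolation=2) for n,x,y in(("scene",300,245),("top",225,185))]
cv2.imwrite("pics/a2.png",np.hstack(im))
```

```text
(no output)
```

View pics/a2.png

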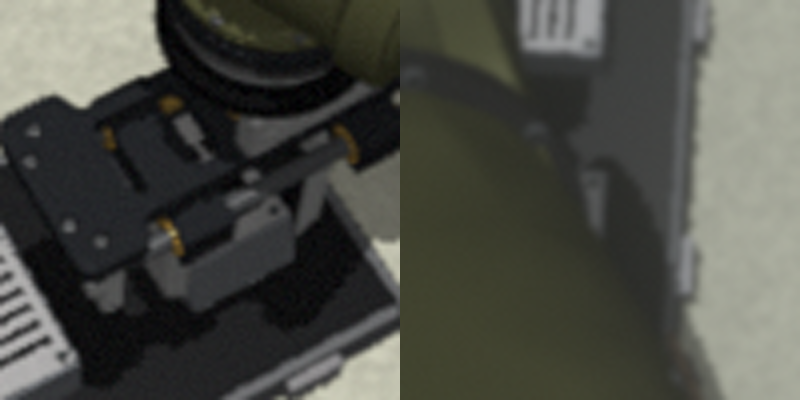

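```bash
cat >> h.py <<'E'
def proj(n,P):
    c=get_calibration(n);T=np.linalg.inv(c["cam_to_world"])
    q=np.c_[P,np.ones(len(P))]@T.T
    q=q[:,:3]*[1,-1,-1]
    return cv2.projectPoints(q,np.zeros(3),np.zeros(3),c["K"],c["dist_coeffs"])[0].reshape(-1,2)
a=np.radians(80.8);Y=np.array([np.cos(a),np.sin(a),0]);X=np.array([np.sin(a),-np.cos(a),0]);Z=np.array([0,0,1.])
C=np.array([517,165.3,0])
def mod(th,contact,m=(25,7.5),pts=((25,35,-17),(-25,35,-17),(25,35,17),(-25,35,17))):
    t=np.radians(th);out=[]
    for x,y,z in pts:
        dy,dz=y-m[0],z-m[1]
        out.append(contact+x*X+(dy*np.cos(t)-dz*np.sin(t))*Y+(dy*np.sin(t)+dz*np.cos(t))*Z)
    return np.array(out)
E
python3 - <<'E'
from h import *
for th in(0,8,15): print(th,proj("scene",mod(th,np.array([520.9,183.9,56.8]))).round(1).tolist(), proj("top",mod(th,np.array([520.9,183.9,56.8]),pts=((25,-35,17),(-25,-35,17)))).round(1).tolist())
g=cv2.imread("pics/a2.png",0)
E
```

```text
0 [[347.9, 321.2], [373.3, 307.8], [348.9, 313.3], [375.2, 299.5]] [[275.7, 224.7], [273.8, 253.0]]
8 [[348.9, 322.5], [374.4, 309.0], [348.5, 312.2], [374.8, 298.5]] [[276.7, 226.0], [274.7, 254.1]]
15 [[349.8, 323.4], [375.3, 309.9], [348.1, 311.3], [374.4, 297.6]] [[277.0, 227.1], [275.0, 254.9]]
```

Run:
```python
from h import *
g=cv2.cvtColor(camera("scene"),7)
for c in(364,367,370,372): print(c,g[286:322,c].tolist())
g2=cv2.cvtColor(camera("top"),7)
for r in(231,235,239,243): print(r,g2[r,262:290].tolist())
for th in(0,8,15): print(th,proj("scene",mod(th,np.array([520.9,183.9,56.8]),pts=[(-18,35,17),(-18,35,-17)])).round(1).tolist())
```

```text
364 [17, 39, 63, 65, 40, 40, 57, 75, 65, 47, 46, 71, 84, 84, 85, 83, 72, 60, 57, 56, 56, 54, 55, 55, 55, 53, 55, 55, 50, 29, 12, 11, 15, 9, 22, 32]
367 [17, 18, 23, 39, 42, 43, 42, 43, 59, 79, 72, 60, 71, 82, 78, 66, 60, 54, 55, 53, 52, 54, 54, 52, 55, 56, 54, 48, 20, 17, 12, 16, 17, 14, 16, 16]
370 [22, 34, 42, 41, 44, 38, 27, 20, 23, 46, 64, 72, 74, 69, 61, 56, 55, 54, 53, 53, 54, 54, 55, 53, 51, 41, 20, 17, 14, 14, 20, 17, 12, 17, 17, 12]
372 [35, 40, 44, 43, 39, 26, 14, 9, 9, 12, 20, 35, 55, 56, 48, 50, 51, 54, 55, 55, 55, 56, 54, 52, 43, 17, 14, 14, 12, 16, 15, 12, 13, 13, 16, 14]
231 [49, 50, 48, 46, 46, 46, 47, 50, 59, 68, 70, 71, 74, 71, 59, 49, 44, 44, 45, 45, 46, 50, 57, 63, 67, 69, 69, 69]
235 [49, 50, 49, 48, 48, 48, 46, 46, 50, 62, 76, 84, 82, 72, 56, 45, 44, 44, 46, 44, 45, 44, 48, 53, 59, 62, 67, 69]
239 [49, 49, 49, 49, 49, 48, 47, 47, 49, 55, 69, 80, 80, 68, 52, 46, 44, 43, 44, 44, 45, 45, 46, 46, 47, 50, 58, 66]
243 [51, 50, 51, 49, 50, 49, 49, 48, 48, 48, 49, 52, 56, 55, 48, 44, 43, 44, 44, 46, 45, 45, 46, 45, 46, 47, 49, 53]
0 [[371.5, 301.4], [369.8, 309.7]]
8 [[371.2, 300.4], [370.9, 310.9]]
15 [[370.8, 299.5], [371.8, 311.8]]
```

Image rows put the controller at about 13° of tilt, with its keys end still in the cutout. I'll continue along the arc.

{"method": "arm_command", "body": {
  "targets": [
    {"hand": -0.2,"x": -0.002,"y": 0,"z": -0.003,"yaw": 0},
    {"hand": -0.2,"x": -0.002,"y": 0,"z": -0.003,"yaw": 0},
    {"hand": -0.2,"x": -0.002,"y": 0,"z": -0.003,"yaw": 0},
    {"hand": -0.2,"x": -0.002,"y": 0,"z": -0.003,"yaw": 0},
    {"hand": -0.2,"x": -0.0022,"y": 0,"z": -0.0021,"yaw": 0},
    {"hand": -0.2,"x": -0.0023,"y": 0,"z": -0.0021,"yaw": 0},
    {"hand": -0.2,"x": -0.0023,"y": 0,"z": -0.0021,"yaw": 0},
    {"hand": -0.2,"x": -0.0023,"y": 0,"z": -0.002,"yaw": 0},
    {"hand": -0.2,"x": 0,"y": 0,"z": 0,"yaw": 0}
  ]
}}

```text
clock: 5.3
eef_pos: [518.2, 166.8, 67.5]
eef_rot: [3.141, 0.0, 1.42]
wrist_force: [-0.2, -0.9, 0.1]
finger_gap: 49.8
finger_force: 4.0
```

Run:
```python
from h import *
im=[cv2.resize(camera(n)[y:y+100,x:x+100,::-1],(400,400),interpolation=2) for n,x,y in(("scene",300,235),("top",225,185))]
cv2.imwrite("pics/a3.png",np.hstack(im))
p=manip.read_state()["eef_pos"]+[0,0,9.5]
for th in(15,30,45): print(th,proj("scene",mod(th,p)).round(1).tolist(), proj("top",mod(th,p,pts=((25,-35,17),(-25,-35,17)))).round(1).tolist())
```

```text
15 [[345.1, 310.3], [371.0, 296.8], [343.2, 297.6], [369.9, 283.9]] [[285.7, 224.5], [283.9, 253.0]]
30 [[346.7, 311.5], [372.8, 297.9], [342.2, 295.6], [368.9, 281.9]] [[284.4, 226.8], [282.5, 254.7]]
45 [[348.0, 311.8], [374.3, 298.1], [341.0, 293.6], [367.8, 280.0]] [[280.8, 228.6], [279.0, 256.1]]
```

View pics/a3.png

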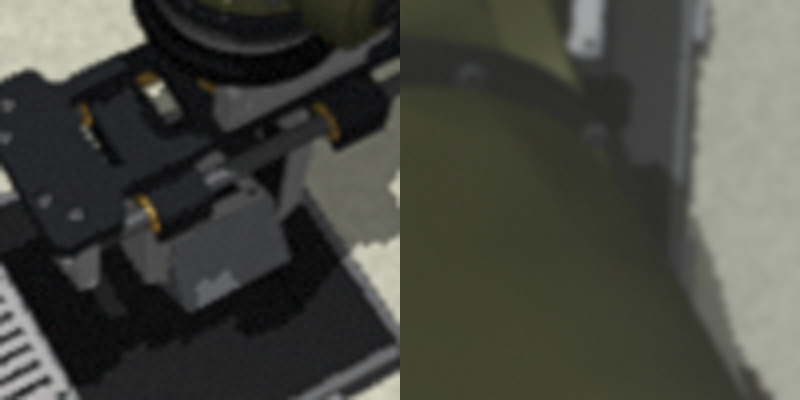

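The scene crop shows the end face with bottom corners at (348,312) and (373,297) and top-right corner at (366,281). That matches the projection for 45° with the keys end in the cutout. I'll keep going until it stands on its end.

{"method": "arm_command", "body": {
  "targets": [
    {"hand": -0.2,"x": -0.0025,"y": 0,"z": -0.0015,"yaw": 0},
    {"hand": -0.2,"x": -0.0025,"y": 0,"z": -0.001,"yaw": 0},
    {"hand": -0.2,"x": -0.0025,"y": 0,"z": -0.0008,"yaw": 0},
    {"hand": -0.2,"x": -0.0025,"y": 0,"z": 0,"yaw": 0},
    {"hand": -0.2,"x": -0.0025,"y": 0,"z": 0,"yaw": 0},
    {"hand": -0.2,"x": -0.003,"y": 0,"z": 0.0005,"yaw": 0},
    {"hand": -0.2,"x": -0.0035,"y": 0,"z": 0.001,"yaw": 0},
    {"hand": -0.2,"x": -0.0035,"y": 0,"z": 0.001,"yaw": 0},
    {"hand": -0.2,"x": -0.0035,"y": 0,"z": 0.0012,"yaw": 0},
    {"hand": -0.2,"x": 0,"y": 0,"z": 0,"yaw": 0}
  ]
}}

```text
clock: 6.4
eef_pos: [514.2, 140.7, 66.6]
eef_rot: [-3.141, 0.0, 1.419]
wrist_force: [1.1, 1.1, 1.7]
finger_gap: 50.3
finger_force: 4.0
```

Run:
```python
from h import *
im=[cv2.resize(camera(n)[y:y+100,x:x+100,::-1],(400,400),interpolation=2) for n,x,y in(("scene",300,235),("top",225,185))]
cv2.imwrite("pics/a4.png",np.hstack(im))
s=manip.read_state();p=s["eef_pos"]+[0,0,9.5];print(s["eef_pos"],s["wrist_force"])
for th in(60,75,90): print(th,(4*(proj("scene",mod(th,p))-[300,235])).round().tolist())
```

```text
[514.02084694 141.00387477  66.45353591] [1.02050993 0.56937125 0.35829982]
60 [[162.0, 253.0], [267.0, 199.0], [127.0, 177.0], [233.0, 125.0]]
75 [[163.0, 246.0], [268.0, 192.0], [123.0, 172.0], [228.0, 120.0]]
90 [[161.0, 235.0], [267.0, 181.0], [119.0, 169.0], [224.0, 117.0]]
```

View pics/a4.png

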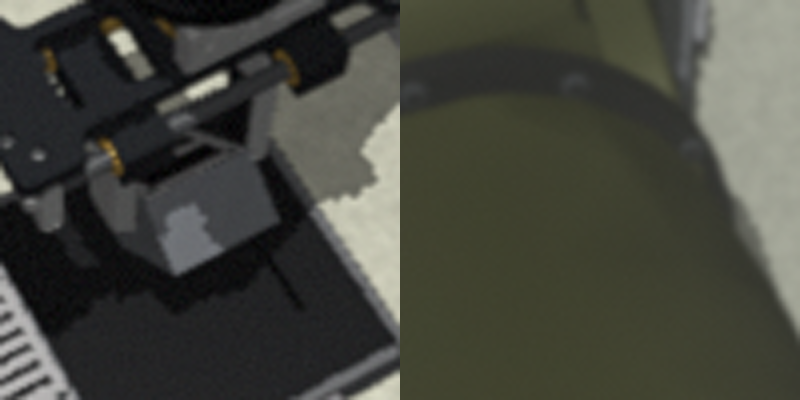

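```bash
cat >> h.py <<'E'
from scipy.optimize import least_squares
def fit(obs,pts,p,t0=60,n="scene"):
    f=lambda v:(proj(n,mod(v[0],p+v[1]*X+v[2]*Y+v[3]*Z,pts=pts))-obs).ravel()
    r=least_squares(lambda v:np.r_[f(v),(v[1])/3],[t0,0,0,0]);return r.x.round(1),np.abs(f(r.x)).max().round(2)
E
python3 - <<'E'
from h import *
p=np.array([514,141,76.])
obs=np.array([(175,275),(280,220),(145,195),(262,150)])/4+[300,235]
for t0 in(40,75):
    v,e=fit(obs,((25,35,-17),(-25,35,-17),(25,35,17),(-25,35,17)),p,t0);print(v,e)
    c=p+v[1]*X+v[2]*Y+v[3]*Z
    q=mod(v[0],c,pts=((0,35,-17),(0,35,17),(0,-35,-17),(0,-35,17)))
    print([(round(float((w-C)@Y),1),round(float(w[2]),1)) for w in q])
E
```

```text
[42.5  1.  14.5 12.2] 1.45
[(14.0, 76.9), (-9.0, 102.0), (-37.7, 29.6), (-60.6, 54.7)]
[42.5  1.  14.5 12.2] 1.45
[(14.0, 76.9), (-9.0, 102.0), (-37.7, 29.6), (-60.6, 54.7)]
```

The corner fit says the module slid up the cutout lip: tilt is about 42°, its lower edge is at the lip at z≈29, and the pads now hold it near the middle. The tip-out with the far edge in the cutout is already done. I'll grip a little firmer, lift clear and carry it over the mat to turn it the rest of the way.

{"method": "arm_command", "body": {
  "targets": [
    {"hand": -0.2,"x": 0,"y": 0,"z": 0,"yaw": 0},
    {"hand": -0.2,"x": 0,"y": 0,"z": -0.004,"yaw": 0},
    {"hand": -0.2,"x": 0,"y": 0,"z": -0.01,"yaw": 0},
    {"hand": -0.2,"x": 0,"y": 0,"z": -0.012,"yaw": 0},
    {"hand": -0.2,"x": 0,"y": 0,"z": -0.01,"yaw": 0},
    {"hand": -0.2,"x": -0.005,"y": 0.002,"z": -0.004,"yaw": 0},
    {"hand": -0.2,"x": -0.015,"y": 0.005,"z": 0,"yaw": 0},
    {"hand": -0.2,"x": -0.02,"y": 0.006,"z": 0,"yaw": 0},
    {"hand": -0.2,"x": -0.025,"y": 0.008,"z": 0,"yaw": 0},
    {"hand": -0.2,"x": -0.025,"y": 0.008,"z": 0,"yaw": 0}
  ],
  "newtons": 8
}}

```text
clock: 7.5
eef_pos: [529.3, 46.0, 106.4]
eef_rot: [-3.141, 0.0, 1.42]
wrist_force: [-0.5, 0.4, -1.5]
finger_gap: 50.0
finger_force: 8.0
```

{"method": "arm_command", "body": {
  "targets": [
    {"hand": -0.2,"x": -0.025,"y": 0.008,"z": 0,"yaw": 0},
    {"hand": -0.2,"x": -0.025,"y": 0.008,"z": 0,"yaw": 0},
    {"hand": -0.2,"x": -0.025,"y": 0.008,"z": 0,"yaw": 0},
    {"hand": -0.2,"x": -0.025,"y": 0.008,"z": 0,"yaw": 0},
    {"hand": -0.025,"x": -0.025,"y": 0.008,"z": 0,"yaw": 0},
    {"hand": -0.2,"x": -0.02,"y": 0.006,"z": 0,"yaw": 0},
    {"hand": -0.2,"x": -0.012,"y": 0.004,"z": 0,"yaw": 0},
    {"hand": -0.2,"x": -0.006,"y": 0.001,"z": 0,"yaw": 0},
    {"hand": -0.2,"x": 0,"y": 0,"z": 0,"yaw": 0},
    {"hand": -0.2,"x": 0,"y": 0,"z": 0,"yaw": 0}
  ],
  "newtons": 8
}}

```text
clock: 8.5
eef_pos: [555.1, -120.3, 106.7]
eef_rot: [-3.141, -0.0, 1.42]
wrist_force: [-0.7, 0.9, -1.0]
finger_gap: 50.0
finger_force: 8.0
```

Run:
```python
from h import *
s=manip.read_state();print(s["eef_pos"],s["wrist_force"],s["finger_gap"])
p=proj("scene",s["eef_pos"][None]);q=proj("top",s["eef_pos"][None]);print(p,q)
im=[]
for n,c in(("scene",p),("top",q)):
    x,y=(c[0]-55).astype(int).clip(0);print(n,x,y)
    im.append(cv2.resize(camera(n)[y:y+110,x:x+110,::-1],(400,400),interpolation=2))
cv2.imwrite("pics/a5.png",np.hstack(im))
```

```text
[ 555.14594285 -120.29565259  106.73479277] [-0.66814985  0.88279752 -0.96904608] 50.04293450355651
[[236.14710709 180.21280015]] [[416.10815941 190.64708621]]
scene 181 125
top 361 135
```

View pics/a5.png

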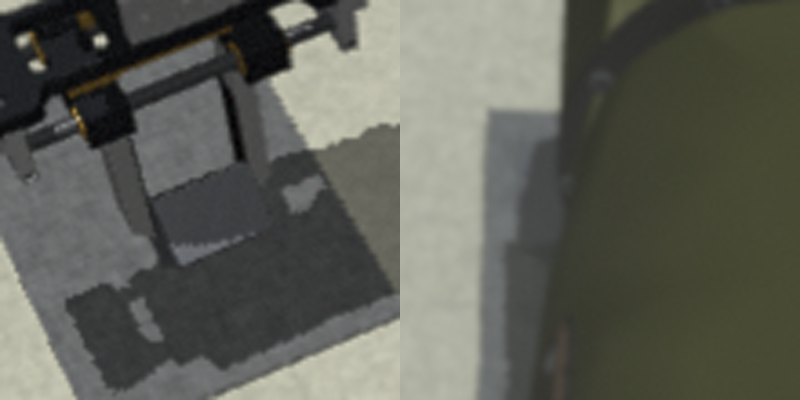

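Run:
```python
from h import *
p=np.array([555.1,-120.3,116.2])
g=cv2.imread("pics/a5.png",0)
obs=np.array([(178,265),(272,230),(150,200),(262,160)])/(400/110)+[181,125]
pts=((25,35,-17),(-25,35,-17),(25,35,17),(-25,35,17))
# bias corrected by fingertips check: prior on x only; also fixed-m fit of theta
v,e=fit(obs,pts,p,60);print(v,e)
for th in(40,50,60,70):
    f=lambda w:(proj("scene",mod(th,p+w[0]*X+w[1]*Y+w[2]*Z,pts=pts))-obs).ravel()
    r=least_squares(f,[0,0,0]);c=p+r.x[0]*X+r.x[1]*Y+r.x[2]*Z;w=r.x[1:]
    t=np.radians(th);m=(25-(w[0]*np.cos(t)+w[1]*np.sin(t)),7.5-(-w[0]*np.sin(t)+w[1]*np.cos(t)))
    print(th,r.x.round(1),np.abs(r.fun).max().round(2),'pad at module y,z',np.round(m,1))
print(((proj("scene",np.array([p-[0,0,9.5]+25*X,p-[0,0,9.5]-25*X]))-[181,125])*400/110).round())
```

```text
[28.2  2.9 25.1 26.1] 2.18
40 [ 4.6 31.  31.2] 2.75 pad at module y,z [-18.8   3.5]
50 [ 3.5 26.9 23.5] 3.21 pad at module y,z [-10.3  13. ]
60 [ 3.7 28.2 22.4] 3.45 pad at module y,z [-8.5 20.7]
70 [ 5.1 34.7 27.6] 3.48 pad at module y,z [-12.8  30.7]
[[154. 220.]
 [247. 182.]]
```

The left half shows the module held above the mat: end face lower edge (178,265) to (272,230), with the fingers beside it. Its tilt in the pads is uncertain. I'll lower it gently onto the mat, let it settle flat, regrip the window end properly and turn it from there.

{"method": "arm_command", "body": {
  "targets": [
    {"hand": -0.2,"x": -0.01,"y": 0,"z": 0.008,"yaw": 0},
    {"hand": -0.2,"x": -0.01,"y": 0,"z": 0.01,"yaw": 0},
    {"hand": -0.2,"x": -0.01,"y": 0,"z": 0.01,"yaw": 0},
    {"hand": -0.2,"x": -0.005,"y": -0.005,"z": 0.008,"yaw": 0},
    {"hand": -0.2,"x": 0,"y": 0,"z": 0.006,"yaw": 0},
    {"hand": -0.2,"x": 0,"y": 0,"z": 0.003,"yaw": 0},
    {"hand": -0.2,"x": 0,"y": 0,"z": 0,"yaw": 0}
  ],
  "newtons": 5
}}

```text
clock: 9.3
eef_pos: [545.1, -154.4, 61.5]
eef_rot: [-3.141, -0.0, 1.42]
wrist_force: [-1.3, 0.5, -0.5]
finger_gap: 49.7
finger_force: 5.0
```

{"method": "arm_command", "body": {
  "targets": [
    {"hand": -0.2,"x": 0,"y": 0,"z": 0.003,"yaw": 0},
    {"hand": -0.2,"x": 0,"y": 0,"z": 0.003,"yaw": 0},
    {"hand": -0.2,"x": 0,"y": 0,"z": 0.002,"yaw": 0}
  ],
  "newtons": 5
}}

```text
clock: 9.6
eef_pos: [545.2, -154.5, 53.7]
eef_rot: [3.142, 0.0, 1.42]
wrist_force: [0.3, 0.3, -1.5]
finger_gap: 49.8
finger_force: 5.0
```

{"method": "arm_command", "body": {
  "targets": [
    {"hand": -0.2,"x": 0,"y": 0,"z": 0.003,"yaw": 0},
    {"hand": -0.2,"x": 0,"y": 0,"z": 0.002,"yaw": 0}
  ]
}}

```text
clock: 9.8
eef_pos: [545.2, -154.6, 48.7]
eef_rot: [3.142, 0.0, 1.42]
wrist_force: [-0.6, 1.4, 6.8]
finger_gap: 50.1
finger_force: 5.0
```

{"method": "arm_command", "body": {
  "targets": [
    {"hand": -0.2,"x": 0,"y": 0,"z": 0.003,"yaw": 0},
    {"hand": -0.2,"x": 0,"y": 0,"z": 0.002,"yaw": 0}
  ]
}}

```text
clock: 10.0
eef_pos: [545.3, -154.7, 44.3]
eef_rot: [3.141, -0.0, 1.42]
wrist_force: [-2.7, 1.7, 7.5]
finger_gap: 49.6
finger_force: 5.0
```

{"method": "arm_command", "body": {
  "targets": [
    {"hand": -0.2,"x": 0,"y": 0,"z": 0.003,"yaw": 0},
    {"hand": -0.2,"x": 0,"y": 0,"z": 0.002,"yaw": 0}
  ]
}}

```text
clock: 10.2
eef_pos: [545.2, -154.7, 39.3]
eef_rot: [3.141, -0.0, 1.42]
wrist_force: [-2.9, 2.5, 7.4]
finger_gap: 49.7
finger_force: 5.0
```

{"method": "arm_command", "body": {
  "targets": [
    {"hand": -0.2,"x": 0.004,"y": 0,"z": 0.001,"yaw": 0},
    {"hand": -0.2,"x": 0.004,"y": 0,"z": 0.002,"yaw": 0},
    {"hand": -0.2,"x": 0.004,"y": 0,"z": 0.002,"yaw": 0},
    {"hand": -0.2,"x": 0.003,"y": 0,"z": 0.003,"yaw": 0}
  ],
  "newtons": 3
}}

```text
clock: 10.6
eef_pos: [547.6, -139.3, 30.8]
eef_rot: [3.141, -0.0, 1.42]
wrist_force: [-1.5, 2.0, 1.4]
finger_gap: 50.0
finger_force: 3.0
```

Run:
```python
from h import *
s=manip.read_state();print(s["eef_pos"],s["wrist_force"],s["moment"])
p=proj("scene",s["eef_pos"][None]);q=proj("top",s["eef_pos"][None]);print(p,q)
x,y=(p[0]-45).astype(int);print(x,y)
i=camera("scene")[y:y+90,x:x+120,::-1];i=cv2.convertScaleAbs(i,alpha=1.6,beta=0)
cv2.imwrite("pics/a6.png",cv2.resize(i,(800,600),interpolation=2))
```

```text
[ 547.56095726 -139.32076321   30.76336101] [-1.52959448  1.97258382  1.36162247] [ 0.19057913  0.17949794 -0.00596275]
[[239.90225651 196.50958881]] [[418.95216021 207.51100034]]
194 151
```

View pics/a6.png

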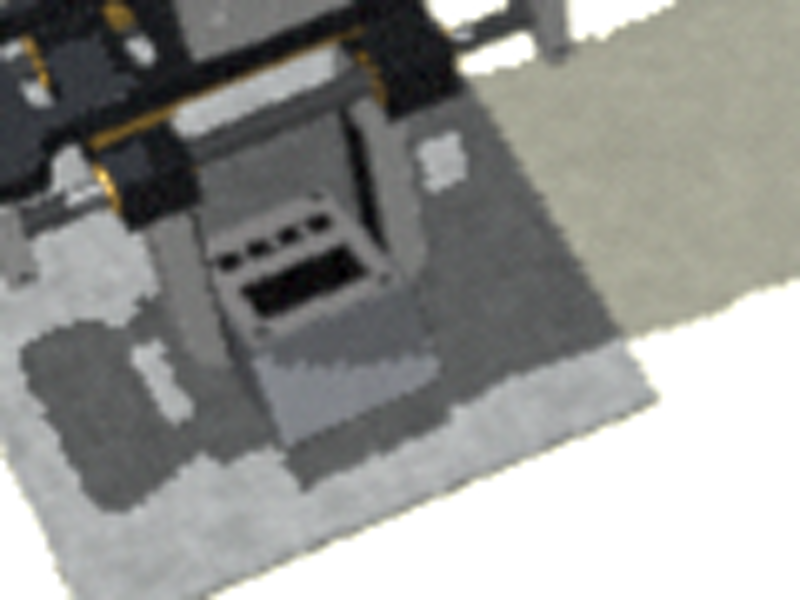

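Run:
```python
from h import *
p=np.array([547.6,-139.3,40.3])
obs=np.array([(285,445),(437,375),(253,350),(410,280),(330,190)])/(800/120)+[194,151]
pts=((25,35,-17),(-25,35,-17),(25,35,17),(-25,35,17),(-25,-35,17))
v,e=fit(obs,pts,p,30);print(v,e)
c=p+v[1]*X+v[2]*Y+v[3]*Z
for w in mod(v[0],c,pts=((0,35,-17),(0,35,17),(0,-35,-17),(0,-35,17),(0,0,0))): print(w.round(1),((w-p)@Y).round(1))
```

```text
[23.9 -1.5 13.3 -6.5] 0.65
[ 551.3 -107.1   15.5] 32.4
[ 549.1 -120.7   46.5] 18.6
[ 541.1 -170.3  -12.9] -31.6
[ 538.9 -183.9   18.2] -45.4
[ 545.1 -145.5   16.8] -6.5
```

The picture shows the controller on the mat, face up and tilted about 24°, with its keys end on the mat and the pads near mid-module (end-face lower edge (285,445)–(437,375)). I'll lower it the remaining 13 mm to flat and release.

{"method": "arm_command", "body": {
  "targets": [
    {"hand": -0.2,"x": 0.003,"y": 0,"z": 0.003,"yaw": 0},
    {"hand": -0.2,"x": 0.003,"y": 0,"z": 0.003,"yaw": 0},
    {"hand": -0.2,"x": 0.003,"y": 0,"z": 0.003,"yaw": 0},
    {"hand": -0.2,"x": 0.001,"y": 0,"z": 0.002,"yaw": 0}
  ],
  "newtons": 3
}}

```text
clock: 11.05
eef_pos: [548.7, -129.7, 19.4]
eef_rot: [-3.141, 0.0, 1.42]
wrist_force: [-2.3, -0.9, 5.1]
finger_gap: 50.0
finger_force: 3.0
```

{"method": "arm_command", "body": {
  "targets": [
    {"hand": -0.2,"x": 0,"y": 0,"z": 0.002,"yaw": 0},
    {"hand": -0.2,"x": 0,"y": 0,"z": 0.002,"yaw": 0}
  ]
}}

```text
clock: 11.25
eef_pos: [548.8, -130.0, 15.8]
eef_rot: [-3.141, 0.0, 1.42]
wrist_force: [-2.6, 0.5, 5.3]
finger_gap: 49.6
finger_force: 3.0
```

Run:
```python
from h import *
s=manip.read_state();print(s["eef_pos"],s["wrist_force"])
g=camera("scene");cv2.imwrite("pics/a7.png",g[:,:,::-1])
x,y=194,151;i=cv2.cvtColor(g,7)[y:y+90,x:x+100]
# rough ascii of face: window/keys dark blobs
m=(i<28).astype(np.uint8);m=cv2.morphologyEx(m,2,np.ones((2,2)))
for c in cv2.findContours(m,0,1)[0]:
    a=cv2.contourArea(c)
    if a>15: print(a,cv2.minAreaRect(c+[x,y]))
```

```text
[ 548.76739828 -130.04964655   15.84482049] [-2.55722334  0.54722909  5.34962801]
111.5 ((244.66493225097656, 204.37115478515625), (8.12276840209961, 16.347074508666992), 66.03751373291016)
22.5 ((199.52587890625, 190.0603790283203), (2.888741970062256, 12.474112510681152), 66.80140686035156)
85.0 ((222.0, 187.0), (14.0, 10.0), 90.0)
715.5 ((241.42495727539062, 163.2174530029297), (31.930259704589844, 87.09272003173828), 82.47618103027344)
```

Run:
```python
from h import *
def win(f,near,z,t):
    g=cv2.imread(f,0);m=(g<t).astype(np.uint8);m=cv2.morphologyEx(m,2,np.ones((2,2)))
    k=np.zeros_like(m);cv2.circle(k,near,14,1,-1);m&=k
    c=max(cv2.findContours(m,0,1)[0],key=cv2.contourArea);return rect("scene",c,z)
for t in(28,45,60): print(t,win("pics/scene0.png",(357,302),50,t),win("pics/a7.png",(245,204),38,t))
print((np.array([548.8,-130])-0))
```

```text
28 (array([519.8, 178.8]), array([18., 30.]), 80.1) (array([ 552.7, -113. ]), array([19. , 30.6]), 81.7)
45 (array([519.6, 178.8]), array([19.5, 31.5]), 80.1) (array([ 552.3, -112.8]), array([21.1, 32.4]), 81.4)
60 (array([519.5, 178.4]), array([20.4, 32.7]), 80.1) (array([ 552.7, -112.8]), array([22.3, 33.9]), 81.4)
[ 548.8 -130. ]
```

The module lies flat face up on the mat: the window measures the same as at the start and the centre is near (549,-127). I'll open, shift the fingers to the window end and regrip lightly.

{"method": "arm_command", "body": {
  "targets": [
    {"hand": 0.3,"x": 0,"y": 0,"z": 0,"yaw": 0},
    {"hand": 0.3,"x": 0,"y": 0,"z": 0,"yaw": 0},
    {"hand": 0.3,"x": 0,"y": 0,"z": 0,"yaw": 0},
    {"hand": 0.3,"x": 0.015,"y": 0,"z": 0,"yaw": 0},
    {"hand": 0.3,"x": 0.014,"y": 0,"z": -0.002,"yaw": 0},
    {"hand": 0.3,"x": 0,"y": 0,"z": 0,"yaw": 0}
  ],
  "newtons": 3
}}

```text
clock: 11.9
eef_pos: [553.6, -99.2, 18.1]
eef_rot: [3.141, -0.0, 1.422]
wrist_force: [-0.2, -0.1, 1.6]
finger_gap: 61.1
finger_force: 0.0
```

{"method": "arm_command", "body": {
  "targets": [
    {"hand": -0.2,"x": 0,"y": 0,"z": 0,"yaw": 0},
    {"hand": -0.2,"x": 0,"y": 0,"z": 0,"yaw": 0},
    {"hand": -0.2,"x": 0,"y": 0,"z": 0,"yaw": 0},
    {"hand": -0.2,"x": 0,"y": 0,"z": 0,"yaw": 0}
  ],
  "newtons": 3
}}

```text
clock: 12.3
eef_pos: [553.2, -101.5, 17.9]
eef_rot: [3.142, -0.0, 1.419]
wrist_force: [1.0, 0.5, 0.9]
finger_gap: 50.2
finger_force: 3.0
```

{"method": "arm_command", "body": {
  "targets": [
    {"hand": -0.2,"x": -0.0022,"y": 0,"z": -0.005,"yaw": 0},
    {"hand": -0.2,"x": -0.0028,"y": 0,"z": -0.005,"yaw": 0},
    {"hand": -0.2,"x": -0.0033,"y": 0,"z": -0.005,"yaw": 0},
    {"hand": -0.2,"x": -0.0036,"y": 0,"z": -0.0045,"yaw": 0},
    {"hand": -0.2,"x": -0.004,"y": 0,"z": -0.004,"yaw": 0},
    {"hand": -0.2,"x": -0.0043,"y": 0,"z": -0.0038,"yaw": 0},
    {"hand": -0.2,"x": -0.0047,"y": 0,"z": -0.0034,"yaw": 0},
    {"hand": -0.2,"x": -0.0049,"y": 0,"z": -0.0029,"yaw": 0},
    {"hand": -0.2,"x": -0.0051,"y": 0,"z": -0.0024,"yaw": 0},
    {"hand": -0.2,"x": 0,"y": 0,"z": 0,"yaw": 0}
  ],
  "newtons": 3
}}

```text
clock: 13.3
eef_pos: [548.0, -136.5, 54.2]
eef_rot: [3.141, 0.0, 1.419]
wrist_force: [-0.2, 0.3, -1.7]
finger_gap: 49.9
finger_force: 3.0
```

```bash
cat >> h.py <<'E'
def win2(z,near,t=45):
    g=camera("scene");g=cv2.cvtColor(g,7)
    m=cv2.morphologyEx((g<t).astype(np.uint8),2,np.ones((2,2)))
    for c in cv2.findContours(m,0,1)[0]:
        (x,y),(w,h),a=cv2.minAreaRect(c)
        if cv2.contourArea(c)>12 and abs(x-near[0])<25 and abs(y-near[1])<25: print('dark',round(x,1),round(y,1),round(w,1),round(h,1),round(a))
    return g
E
python3 - <<'E'
from h import *
s=manip.read_state();p=s["eef_pos"]+[0,0,10];print(s["eef_pos"],s["wrist_force"])
for th in(15,30,45): print(th,proj("scene",mod(th,p,m=(26,7),pts=((25,35,-17),(-25,35,-17),(25,35,17),(-25,35,17),(0,15,17)))).round(1).tolist())
g=win2(0,proj("scene",p[None])[0]);cv2.imwrite("pics/a8.png",g)
c=proj("scene",mod(45,p,m=(26,7),pts=((0,35,-17),)))[0].astype(int)
print(c);
for dx in(-8,-4,0,4,8): print(c[0]+dx,g[c[1]-26:c[1]+10,c[0]+dx].tolist())
E
```

```text
[ 548.01008968 -136.49599237   54.16389623] [-0.16951823  0.32062348 -1.73193563]
15 [[230.7, 204.3], [254.6, 194.1], [226.0, 190.6], [250.6, 180.3], [234.7, 180.0]]
30 [[231.3, 204.8], [255.4, 194.5], [225.2, 189.0], [249.8, 178.7], [234.7, 180.7]]
45 [[231.6, 204.4], [255.9, 194.0], [224.4, 187.6], [249.0, 177.3], [234.9, 181.9]]
dark 234.3 181.7 4.5 17.1 67
dark 248.0 172.1 18.6 3.1 79
[243 199]
235 [43, 19, 49, 74, 67, 28, 1, 8, 3, 24, 59, 75, 67, 64, 61, 59, 59, 59, 60, 60, 62, 57, 59, 60, 59, 58, 58, 59, 59, 59, 62, 58, 61, 59, 58, 57]
239 [75, 74, 72, 41, 14, 7, 6, 19, 53, 77, 76, 63, 60, 59, 61, 59, 60, 61, 58, 59, 57, 60, 60, 59, 60, 59, 58, 60, 56, 53, 55, 58, 60, 59, 58, 54]
243 [57, 58, 67, 76, 75, 70, 52, 71, 75, 69, 60, 60, 61, 61, 62, 59, 60, 59, 62, 59, 59, 59, 58, 58, 58, 60, 58, 54, 58, 60, 60, 58, 61, 57, 58, 58]
247 [13, 12, 12, 24, 27, 38, 59, 60, 61, 59, 58, 58, 58, 57, 58, 58, 59, 58, 58, 60, 60, 60, 59, 59, 60, 56, 59, 57, 56, 58, 61, 56, 59, 60, 60, 59]
251 [76, 76, 74, 75, 74, 74, 74, 63, 56, 53, 49, 41, 43, 55, 57, 57, 58, 59, 60, 60, 59, 61, 62, 62, 56, 59, 61, 58, 60, 56, 56, 56, 60, 54, 59, 60]
```

The window's foreshortening puts the tilt at about 27°, with the module hanging in the pads because pad friction holds it. Small brisk vertical strokes at a light grip should let it swing further towards hanging, so I'll try those just above the mat.

{"method": "arm_command", "body": {
  "targets": [
    {"hand": -0.2,"x": 0,"y": 0,"z": -0.015,"yaw": 0},
    {"hand": -0.2,"x": 0,"y": 0,"z": 0.012,"yaw": 0},
    {"hand": -0.2,"x": 0,"y": 0,"z": -0.015,"yaw": 0},
    {"hand": -0.2,"x": 0,"y": 0,"z": 0.015,"yaw": 0},
    {"hand": -0.2,"x": 0,"y": 0,"z": -0.015,"yaw": 0},
    {"hand": -0.2,"x": 0,"y": 0,"z": 0.015,"yaw": 0},
    {"hand": -0.2,"x": 0,"y": 0,"z": -0.015,"yaw": 0},
    {"hand": -0.2,"x": 0,"y": 0,"z": 0,"yaw": 0}
  ],
  "newtons": 3
}}

```text
clock: 14.15
eef_pos: [548.6, -136.0, 73.7]
eef_rot: [3.14, 0.0, 1.42]
wrist_force: [-0.4, -0.2, -0.7]
finger_gap: 49.8
finger_force: 3.0
```

Run:
```python
from h import *
s=manip.read_state();p=s["eef_pos"]+[0,0,10];print(s["eef_pos"],s["wrist_force"],s["finger_gap"])
W=((-15.5,6,17),(-15.5,24,17),(15.5,6,17),(15.5,24,17))
for th in(20,27,35,45): 
    q=proj("scene",mod(th,p,m=(26,7),pts=W));(x,y),(w,h),a=cv2.minAreaRect(q.astype(np.float32));print(th,round(x,1),round(y,1),round(w,1),round(h,1))
g=win2(0,proj("scene",p[None])[0]);cv2.imwrite("pics/a9.png",g)
```

```text
[ 548.62734056 -136.01345545   73.69375794] [-0.39294735 -0.2086869  -0.70424407] 49.78023400380407
20 233.0 174.0 5.0 17.9
27 233.0 174.3 4.0 17.9
35 233.1 174.9 2.7 17.9
45 233.3 175.7 1.0 17.9
dark 246.7 166.0 20.8 3.2 80
```

Run:
```python
from h import *
g=cv2.imread("pics/a9.png",0)
print(g[168:182,222:246:2])
p=np.array([548.6,-136,83.7])
for c in(232,236,240,244): print(c,g[166:206,c].tolist())
for th in(35,45,55,65,75): print(th,proj("scene",mod(th,p,m=(26,7),pts=((25,35,-17),(-25,35,-17),(25,35,17),(-25,35,17),(25,-35,-17),(-25,-35,-17)))).round(0).astype(int).tolist())
```

```text
[[116 106 108 107 102 104 106 114  98  58  56  53]
 [109 107 110 109 101 101  80  70  61  54  53  52]
 [106 113 112 110  97  66  58  60  56  54  58  54]
 [109 114 109  98  60  57  59  57  63  57  55  57]
 [113 111  98  64  58  57  59  58  57  58  60  56]
 [110  69  61  55  57  58  60  57  56  57  59  53]
 [ 68  59  62  57  61  62  58  56  49  56  71  61]
 [ 63  61  62  58  60  59  54  51  40  70  66  64]
 [ 61  58  60  58  56  54  44  47  72  67  63  64]
 [ 54  58  56  58  56  37  61  63  66  65  63  62]
 [ 56  60  59  58  41  46  66  64  65  65  64  60]
 [ 42  59  49  47  47  65  65  62  66  65  66  63]
 [ 42  52  48  72  64  65  62  63  64  64  65  63]
 [ 36  54  71  66  64  64  65  64  64  66  65  64]]
232 [100, 103, 104, 101, 66, 57, 57, 58, 62, 59, 54, 37, 46, 65, 65, 64, 64, 64, 64, 64, 64, 62, 65, 66, 66, 65, 64, 63, 65, 63, 65, 62, 57, 43, 57, 57, 60, 59, 57, 55]
236 [113, 115, 114, 70, 60, 57, 58, 57, 56, 51, 47, 63, 64, 62, 63, 64, 64, 64, 65, 65, 65, 64, 63, 63, 65, 65, 63, 66, 63, 65, 62, 55, 55, 60, 63, 62, 62, 58, 62, 58]
240 [111, 105, 58, 54, 54, 57, 58, 57, 56, 70, 67, 65, 65, 65, 64, 66, 65, 65, 67, 64, 65, 65, 64, 65, 65, 63, 64, 66, 59, 44, 60, 61, 58, 56, 57, 55, 56, 58, 57, 58]
244 [91, 54, 53, 52, 54, 57, 56, 53, 61, 64, 64, 62, 60, 63, 63, 64, 64, 62, 64, 64, 64, 63, 63, 63, 64, 63, 65, 59, 58, 56, 57, 60, 58, 59, 58, 58, 59, 58, 58, 60]
35 [[230, 199], [254, 188], [223, 182], [248, 172], [221, 190], [245, 181]]
45 [[230, 199], [255, 188], [222, 181], [248, 171], [224, 196], [247, 186]]
55 [[230, 198], [255, 187], [222, 181], [247, 170], [226, 201], [250, 191]]
65 [[230, 197], [255, 186], [222, 180], [247, 170], [229, 205], [252, 195]]
75 [[229, 195], [254, 185], [221, 180], [246, 169], [231, 209], [254, 199]]
```

{"method": "arm_command", "body": {
  "targets": [
    {"hand": -0.2,"x": 0,"y": 0,"z": 0.015,"yaw": 0},
    {"hand": -0.2,"x": 0,"y": 0,"z": -0.02,"yaw": 0},
    {"hand": -0.2,"x": 0,"y": 0,"z": 0.02,"yaw": 0},
    {"hand": -0.2,"x": 0,"y": 0,"z": -0.02,"yaw": 0},
    {"hand": -0.2,"x": 0,"y": 0,"z": 0.01,"yaw": 0},
    {"hand": -0.2,"x": 0,"y": 0,"z": 0.005,"yaw": 0},
    {"hand": -0.2,"x": 0,"y": 0,"z": 0.003,"yaw": 0},
    {"hand": -0.2,"x": 0,"y": 0,"z": 0.002,"yaw": 0}
  ],
  "newtons": 3
}}

```text
clock: 15.0
eef_pos: [547.6, -135.6, 56.0]
eef_rot: [-3.14, -0.0, 1.42]
wrist_force: [-1.7, 1.7, 4.4]
finger_gap: 49.8
finger_force: 3.0
```

{"method": "arm_command", "body": {
  "targets": [
    {"hand": -0.2,"x": 0,"y": 0,"z": 0.001,"yaw": 0},
    {"hand": -0.2,"x": 0,"y": 0,"z": 0,"yaw": 0}
  ]
}}

```text
clock: 15.2
eef_pos: [548.0, -135.8, 55.7]
eef_rot: [-3.142, 0.0, 1.42]
wrist_force: [-0.5, 1.1, -0.8]
finger_gap: 50.3
finger_force: 3.0
```

Run:
```python
from h import *
s=manip.read_state();p=s["eef_pos"]+[0,0,10];print(s["eef_pos"],s["wrist_force"])
g=cv2.cvtColor(camera("scene"),7);cv2.imwrite("pics/b1.png",g)
c0=proj("scene",p[None])[0].astype(int);y=c0[1]-8
print(c0)
for c in(-4,0,4,8): print(c0[0]+c,y,g[y:y+42,c0[0]+c].tolist())
for th in(45,55,65,75,85): print(th,proj("scene",mod(th,p,m=(26,7),pts=((25,35,-17),(-25,35,-17),(25,35,17),(-25,35,17),(25,-35,-17),(-25,-35,-17)))).round(0).astype(int).tolist())
```

```text
[ 547.97485134 -135.81581338   55.70303269] [-0.54064858  1.07599478 -0.80538075]
[238 186]
234 178 [55, 58, 56, 53, 34, 34, 60, 65, 66, 64, 64, 63, 65, 66, 65, 65, 64, 64, 62, 65, 64, 63, 65, 62, 65, 62, 56, 59, 60, 58, 58, 56, 59, 55, 54, 57, 57, 56, 58, 70, 97, 105]
238 178 [55, 56, 46, 31, 60, 63, 64, 64, 65, 65, 64, 65, 65, 63, 63, 64, 61, 63, 64, 65, 62, 65, 68, 66, 60, 56, 59, 61, 58, 57, 59, 57, 58, 56, 55, 59, 61, 57, 56, 53, 69, 103]
242 178 [58, 52, 44, 60, 64, 65, 66, 63, 65, 68, 64, 64, 66, 63, 63, 65, 64, 64, 65, 64, 64, 63, 57, 47, 57, 62, 59, 58, 58, 57, 55, 54, 54, 55, 58, 56, 54, 52, 52, 65, 97, 110]
246 178 [60, 72, 66, 64, 63, 63, 64, 64, 63, 63, 65, 64, 61, 62, 63, 63, 63, 64, 63, 64, 59, 56, 56, 58, 56, 58, 56, 57, 59, 58, 57, 59, 62, 64, 65, 63, 60, 60, 65, 87, 112, 114]
45 [[232, 204], [256, 194], [225, 187], [249, 177], [226, 201], [249, 191]]
55 [[232, 203], [256, 193], [224, 187], [249, 176], [228, 206], [251, 196]]
65 [[231, 202], [256, 192], [224, 186], [248, 176], [231, 210], [253, 200]]
75 [[231, 201], [256, 190], [223, 186], [248, 175], [233, 214], [256, 204]]
85 [[231, 199], [255, 189], [223, 185], [248, 175], [235, 218], [258, 208]]
```

{"method": "arm_command", "body": {
  "targets": [
    {"hand": -0.2,"x": -0.004,"y": 0,"z": -0.001,"yaw": 0},
    {"hand": -0.2,"x": -0.004,"y": 0,"z": -0.001,"yaw": 0},
    {"hand": -0.2,"x": -0.004,"y": 0,"z": -0.001,"yaw": 0},
    {"hand": -0.2,"x": -0.004,"y": 0,"z": -0.001,"yaw": 0},
    {"hand": -0.2,"x": -0.004,"y": 0,"z": -0.0005,"yaw": 0}
  ],
  "newtons": 3
}}

```text
clock: 15.75
eef_pos: [544.9, -156.1, 60.5]
eef_rot: [3.141, 0.0, 1.42]
wrist_force: [-0.3, 0.5, -0.8]
finger_gap: 49.5
finger_force: 3.0
```

```bash
cat >> h.py <<'E'
def look(name,off=10,m=(26,7),ths=(35,45,55,65,75,85)):
    s=manip.read_state();p=s["eef_pos"]+[0,0,off];print(s["clock"],s["eef_pos"].round(1),s["wrist_force"].round(1))
    g=cv2.cvtColor(camera("scene"),7);cv2.imwrite(f"pics/{name}.png",g)
    c0=proj("scene",p[None])[0].astype(int);y=c0[1]-10
    for c in(-4,0,4): print(c0[0]+c,y,g[y:y+40,c0[0]+c].tolist())
    for th in ths:
        q=proj("scene",mod(th,p,m=m,pts=((25,35,17),(-25,35,17),(25,35,-17),(-25,35,-17),(25,-35,-17),(-25,-35,-17))))
        print(th,[round(float(np.interp(c0[0],q[i:i+2,0],q[i:i+2,1])),1) for i in(0,2,4)])
E
python3 -c "
from h import *
look('b2')"
```

```text
15.75 [ 544.9 -156.1   60.5] [-0.3  0.5 -0.8]
229 167 [54, 53, 55, 56, 61, 59, 56, 55, 69, 65, 66, 64, 64, 65, 63, 63, 65, 65, 64, 65, 65, 63, 63, 63, 66, 66, 64, 63, 55, 57, 58, 59, 60, 62, 61, 58, 57, 57, 52, 57]
233 167 [54, 54, 57, 56, 56, 50, 51, 64, 63, 64, 63, 64, 64, 63, 63, 64, 63, 66, 63, 64, 63, 64, 63, 67, 63, 61, 42, 59, 56, 56, 60, 59, 57, 56, 59, 61, 61, 58, 57, 57]
237 167 [61, 61, 59, 63, 68, 66, 64, 63, 63, 61, 65, 64, 65, 64, 66, 66, 64, 63, 64, 64, 63, 66, 62, 64, 60, 58, 57, 57, 55, 56, 56, 53, 55, 58, 58, 60, 57, 58, 57, 58]
35 [173.7, 192.7, 181.2]
45 [172.6, 192.3, 187.3]
55 [171.7, 191.5, 193.2]
65 [171.0, 190.3, 198.6]
75 [170.4, 188.7, 203.6]
85 [170.1, 186.7, 207.8]
```

{"method": "arm_command", "body": {
  "targets": [
    {"hand": -0.2,"x": -0.003,"y": 0,"z": 0.003,"yaw": 0},
    {"hand": -0.2,"x": -0.004,"y": 0,"z": 0.001,"yaw": 0},
    {"hand": -0.2,"x": -0.004,"y": 0,"z": 0.0005,"yaw": 0},
    {"hand": -0.2,"x": -0.004,"y": 0,"z": 0,"yaw": 0},
    {"hand": -0.2,"x": -0.004,"y": 0,"z": 0,"yaw": 0}
  ],
  "newtons": 3
}}

```text
clock: 16.3
eef_pos: [542.0, -174.7, 55.9]
eef_rot: [-3.142, 0.0, 1.42]
wrist_force: [-0.6, 0.5, 1.8]
finger_gap: 50.0
finger_force: 3.0
```

```bash
python3 -c "
from h import *
look('b3')"
```

```text
16.3 [ 542.  -174.7   55.9] [-0.6  0.5  1.8]
225 162 [59, 60, 62, 61, 61, 59, 69, 66, 63, 64, 64, 63, 64, 65, 65, 64, 64, 64, 64, 64, 64, 67, 65, 63, 65, 59, 37, 27, 25, 35, 40, 42, 43, 53, 60, 60, 58, 57, 57, 55]
229 162 [60, 55, 56, 55, 58, 71, 64, 62, 64, 64, 64, 64, 63, 63, 64, 64, 63, 65, 64, 65, 63, 61, 66, 63, 42, 17, 19, 53, 82, 68, 60, 51, 58, 59, 56, 55, 62, 59, 62, 60]
233 162 [59, 58, 58, 64, 64, 65, 65, 66, 63, 65, 63, 63, 65, 64, 66, 65, 64, 66, 64, 63, 65, 64, 52, 21, 10, 26, 56, 67, 60, 46, 55, 59, 61, 57, 55, 61, 59, 55, 57, 58]
35 [168.6, 187.4, 176.5]
45 [167.5, 187.0, 182.5]
55 [166.6, 186.2, 188.3]
65 [165.9, 184.9, 193.7]
75 [165.4, 183.3, 198.5]
85 [165.1, 181.3, 202.6]
```

The pixel rows now show the end face (166–186) and below it the back with terminals, down to about 193. Tilt is about 64°, so the drag is working and I'll continue to upright.

{"method": "arm_command", "body": {
  "targets": [
    {"hand": -0.2,"x": -0.004,"y": 0,"z": 0,"yaw": 0},
    {"hand": -0.2,"x": -0.004,"y": 0,"z": 0,"yaw": 0},
    {"hand": -0.2,"x": -0.004,"y": 0,"z": 0,"yaw": 0},
    {"hand": -0.2,"x": -0.004,"y": 0,"z": 0,"yaw": 0},
    {"hand": -0.2,"x": -0.004,"y": 0,"z": 0.0005,"yaw": 0},
    {"hand": -0.2,"x": -0.004,"y": 0,"z": 0.0005,"yaw": 0},
    {"hand": -0.2,"x": -0.003,"y": 0,"z": 0.0005,"yaw": 0}
  ],
  "newtons": 3
}}

```text
clock: 17.05
eef_pos: [538.0, -201.4, 54.3]
eef_rot: [3.142, -0.0, 1.42]
wrist_force: [0.1, 0.2, -0.0]
finger_gap: 50.1
finger_force: 3.0
```

```bash
python3 -c "
from h import *
look('b4',ths=(65,75,85,90,95,100))"
```

```text
17.05 [ 538.  -201.4   54.3] [ 0.1  0.2 -0. ]
220 153 [58, 54, 58, 56, 57, 53, 61, 61, 60, 59, 64, 61, 61, 60, 62, 61, 62, 63, 61, 61, 61, 62, 55, 44, 29, 14, 22, 22, 25, 41, 46, 39, 46, 44, 43, 44, 43, 43, 46, 52]
224 153 [61, 60, 58, 56, 61, 60, 61, 64, 62, 61, 61, 59, 60, 64, 62, 62, 61, 64, 61, 63, 59, 41, 38, 11, 13, 16, 7, 18, 43, 55, 76, 79, 79, 81, 79, 75, 57, 44, 53, 56]
228 153 [58, 59, 59, 61, 61, 61, 61, 61, 62, 60, 61, 62, 60, 62, 62, 60, 63, 61, 61, 47, 39, 23, 15, 25, 9, 12, 32, 52, 67, 78, 80, 79, 78, 79, 72, 50, 53, 57, 58, 57]
65 [156.9, 175.5, 184.9]
75 [156.4, 173.9, 189.6]
85 [156.2, 171.9, 193.6]
90 [156.1, 170.8, 195.3]
95 [156.2, 169.7, 196.8]
100 [156.2, 168.5, 198.0]
```

{"method": "arm_command", "body": {
  "targets": [
    {"hand": -0.2,"x": -0.004,"y": 0,"z": 0,"yaw": 0},
    {"hand": -0.2,"x": -0.004,"y": 0,"z": 0.0005,"yaw": 0},
    {"hand": -0.2,"x": -0.004,"y": 0,"z": 0.001,"yaw": 0},
    {"hand": -0.2,"x": -0.004,"y": 0,"z": 0.001,"yaw": 0},
    {"hand": -0.2,"x": 0,"y": 0,"z": 0.002,"yaw": 0},
    {"hand": -0.2,"x": 0,"y": 0,"z": 0,"yaw": 0}
  ],
  "newtons": 3
}}

```text
clock: 17.7
eef_pos: [535.6, -217.1, 49.8]
eef_rot: [3.141, 0.0, 1.42]
wrist_force: [0.3, -0.6, -0.8]
finger_gap: 49.8
finger_force: 3.0
```

```bash
python3 -c "
from h import *
look('b5',ths=(75,85,90,95,100))"
```

```text
17.7 [ 535.6 -217.1   49.8] [ 0.3 -0.6 -0.8]
217 149 [57, 59, 60, 60, 57, 58, 59, 59, 58, 60, 60, 59, 61, 60, 59, 61, 58, 61, 58, 52, 48, 42, 15, 13, 28, 23, 23, 29, 48, 48, 49, 48, 50, 53, 52, 52, 51, 49, 53, 59]
221 149 [55, 60, 49, 59, 58, 59, 59, 59, 59, 60, 59, 60, 59, 62, 59, 61, 59, 57, 49, 45, 25, 6, 18, 26, 12, 2, 16, 44, 52, 74, 86, 85, 86, 86, 79, 73, 66, 56, 52, 51]
225 149 [59, 59, 58, 61, 60, 58, 59, 60, 60, 59, 59, 59, 60, 60, 60, 60, 48, 45, 32, 10, 16, 29, 25, 6, 23, 46, 52, 75, 85, 85, 85, 85, 86, 86, 88, 87, 63, 47, 48, 63]
75 [152.6, 169.8, 185.7]
85 [152.4, 167.9, 189.6]
90 [152.4, 166.8, 191.3]
95 [152.4, 165.6, 192.7]
100 [152.5, 164.4, 193.8]
```

The rows show the end face (152–167) and full back down to about 188, so it is at about 87°, essentially standing on its end. I'll release, let it stand, raise 3 mm, shift slightly and regrip near the top.

{"method": "arm_command", "body": {
  "targets": [
    {"hand": 0.12,"x": 0,"y": 0,"z": 0,"yaw": 0},
    {"hand": 0.12,"x": 0,"y": 0,"z": 0,"yaw": 0},
    {"hand": 0.2,"x": 0,"y": 0,"z": 0,"yaw": 0},
    {"hand": 0.2,"x": 0.003,"y": 0,"z": -0.002,"yaw": 0},
    {"hand": 0.2,"x": 0.002,"y": 0,"z": -0.001,"yaw": 0},
    {"hand": 0.2,"x": 0,"y": 0,"z": 0,"yaw": 0}
  ],
  "newtons": 3
}}

```text
clock: 18.35
eef_pos: [536.6, -211.6, 53.1]
eef_rot: [3.141, 0.0, 1.42]
wrist_force: [0.8, -0.7, -0.6]
finger_gap: 56.7
finger_force: 0.0
```

```bash
python3 -c "
from h import *
look('b6',off=13,m=(27,2),ths=(80,90,100))
s=manip.read_state();print(s['finger_gap'])
p=proj('scene',s['eef_pos'][None])[0].astype(int);x,y=p-45
i=cv2.convertScaleAbs(camera('scene')[y:y+90,x:x+120,::-1],alpha=1.6);cv2.imwrite('pics/b6v.png',cv2.resize(i,(800,600),interpolation=2));print(x,y)"
```

```text
18.35 [ 536.6 -211.6   53.1] [ 0.8 -0.7 -0.6]
217 149 [57, 59, 59, 50, 58, 61, 58, 58, 58, 60, 59, 58, 61, 59, 58, 58, 59, 61, 51, 49, 42, 15, 10, 34, 34, 18, 26, 34, 47, 50, 48, 49, 48, 51, 48, 49, 47, 46, 52, 58]
221 149 [56, 59, 61, 57, 60, 58, 59, 61, 61, 60, 61, 61, 61, 60, 62, 60, 59, 48, 48, 28, 7, 15, 40, 23, 9, 22, 45, 49, 61, 85, 87, 87, 90, 87, 83, 73, 68, 54, 48, 48]
225 149 [59, 58, 59, 56, 59, 58, 58, 58, 59, 59, 58, 58, 58, 59, 60, 48, 46, 28, 13, 15, 40, 52, 14, 17, 34, 50, 63, 82, 85, 86, 87, 89, 89, 89, 89, 86, 63, 49, 47, 47]
80 [150.3, 166.8, 185.9]
90 [150.6, 165.0, 189.8]
100 [151.2, 163.1, 192.8]
56.65619351161625
178 118
```

It stands on its end by itself. Now a light grip, then roll it over its face-side edge.

{"method": "arm_command", "body": {
  "targets": [
    {"hand": -0.2,"x": 0,"y": 0,"z": 0,"yaw": 0},
    {"hand": -0.2,"x": 0,"y": 0,"z": 0,"yaw": 0},
    {"hand": -0.2,"x": 0,"y": 0,"z": 0,"yaw": 0},
    {"hand": -0.2,"x": -0.004,"y": 0,"z": -0.0005,"yaw": 0},
    {"hand": -0.2,"x": -0.004,"y": 0,"z": 0,"yaw": 0},
    {"hand": -0.2,"x": -0.004,"y": 0,"z": 0,"yaw": 0},
    {"hand": -0.2,"x": -0.004,"y": 0,"z": 0,"yaw": 0},
    {"hand": -0.2,"x": -0.004,"y": 0,"z": 0,"yaw": 0},
    {"hand": -0.2,"x": -0.004,"y": 0,"z": 0.0005,"yaw": 0}
  ],
  "newtons": 3
}}

```text
clock: 19.35
eef_pos: [532.7, -236.1, 52.9]
eef_rot: [3.142, 0.0, 1.42]
wrist_force: [0.6, 0.1, -0.9]
finger_gap: 49.9
finger_force: 3.0
```

```bash
python3 -c "
from h import *
look('b7',off=13,m=(27,2),ths=(90,100,110,120,130))"
```

```text
19.35 [ 532.7 -236.1   52.9] [ 0.6  0.1 -0.9]
213 141 [99, 97, 80, 60, 56, 58, 59, 58, 58, 58, 59, 59, 61, 61, 58, 60, 60, 49, 49, 46, 16, 6, 29, 48, 33, 11, 17, 48, 50, 49, 50, 47, 49, 50, 50, 48, 47, 49, 47, 49]
217 141 [90, 62, 60, 59, 60, 58, 59, 60, 59, 60, 58, 61, 60, 58, 59, 58, 49, 47, 25, 7, 9, 54, 52, 17, 5, 33, 50, 58, 89, 87, 87, 87, 89, 86, 86, 89, 84, 57, 48, 50]
221 141 [63, 60, 59, 59, 57, 58, 56, 57, 56, 59, 56, 57, 60, 60, 48, 46, 45, 12, 12, 29, 50, 28, 9, 28, 48, 52, 72, 87, 87, 88, 88, 89, 89, 87, 88, 68, 48, 49, 47, 56]
90 [142.1, 156.2, 181.2]
100 [142.7, 154.2, 184.1]
110 [143.5, 152.2, 185.8]
120 [144.6, 150.2, 186.4]
130 [145.8, 148.2, 186.1]
```

The rows still read about 88°, so it slid upright instead of tipping. I'll regrip higher and nearer the face side, then press slightly down while dragging so the edge friction can turn it.

{"method": "arm_command", "body": {
  "targets": [
    {"hand": 0.12,"x": 0,"y": 0,"z": 0,"yaw": 0},
    {"hand": 0.12,"x": 0,"y": 0,"z": 0,"yaw": 0},
    {"hand": 0.2,"x": -0.004,"y": 0,"z": -0.004,"yaw": 0},
    {"hand": 0.2,"x": -0.004,"y": 0,"z": -0.005,"yaw": 0},
    {"hand": 0.2,"x": 0,"y": 0,"z": 0,"yaw": 0},
    {"hand": -0.2,"x": 0,"y": 0,"z": 0,"yaw": 0},
    {"hand": -0.2,"x": 0,"y": 0,"z": 0,"yaw": 0},
    {"hand": -0.2,"x": 0,"y": 0,"z": 0,"yaw": 0}
  ],
  "newtons": 3
}}

```text
clock: 20.2
eef_pos: [531.6, -243.6, 62.0]
eef_rot: [3.141, 0.0, 1.42]
wrist_force: [-0.5, -0.9, 3.1]
finger_gap: 50.0
finger_force: 3.0
```

{"method": "arm_command", "body": {
  "targets": [
    {"hand": -0.2,"x": 0,"y": 0,"z": 0.002,"yaw": 0},
    {"hand": -0.2,"x": -0.004,"y": 0,"z": 0.001,"yaw": 0},
    {"hand": -0.2,"x": -0.004,"y": 0,"z": 0.001,"yaw": 0},
    {"hand": -0.2,"x": -0.004,"y": 0,"z": 0.001,"yaw": 0},
    {"hand": -0.2,"x": -0.004,"y": 0,"z": 0.001,"yaw": 0},
    {"hand": -0.2,"x": -0.004,"y": 0,"z": 0.001,"yaw": 0}
  ],
  "newtons": 3
}}

```text
clock: 20.8
eef_pos: [528.5, -263.8, 54.7]
eef_rot: [3.142, 0.0, 1.42]
wrist_force: [-0.1, -0.2, 1.3]
finger_gap: 49.8
finger_force: 3.0
```

```bash
python3 -c "
from h import *
look('b8',off=7,m=(27,9),ths=(90,100,110,120,130))"
```

```text
20.8 [ 528.5 -263.8   54.7] [-0.1 -0.2  1.3]
207 133 [96, 93, 94, 93, 95, 96, 77, 58, 53, 54, 51, 55, 55, 54, 54, 58, 59, 55, 54, 33, 10, 19, 35, 47, 69, 72, 73, 74, 74, 80, 61, 48, 50, 46, 43, 43, 47, 52, 53, 57]
211 133 [95, 95, 95, 96, 65, 52, 55, 54, 54, 53, 55, 54, 55, 56, 56, 54, 55, 33, 11, 5, 10, 21, 25, 20, 10, 20, 50, 75, 77, 76, 96, 88, 78, 75, 75, 76, 74, 74, 76, 74]
215 133 [95, 94, 96, 77, 59, 52, 53, 50, 51, 52, 51, 52, 60, 56, 55, 49, 18, 3, 6, 29, 24, 14, 11, 4, 18, 54, 73, 75, 103, 131, 132, 132, 130, 130, 137, 135, 132, 131, 132, 131]
90 [137.6, 151.4, 176.4]
100 [137.7, 149.0, 178.2]
110 [138.0, 146.4, 179.1]
120 [138.4, 143.7, 179.1]
130 [139.0, 141.1, 178.2]
```

It is turning: the end face is narrower, at about 100°. But the roll would finish too near the mat's edge, so I'll lift slightly, move back 60 mm in +y, set down and continue.

{"method": "arm_command", "body": {
  "targets": [
    {"hand": -0.2,"x": 0,"y": 0,"z": -0.006,"yaw": 0},
    {"hand": -0.2,"x": 0.006,"y": 0,"z": -0.004,"yaw": 0},
    {"hand": -0.2,"x": 0.01,"y": 0.001,"z": 0,"yaw": 0},
    {"hand": -0.2,"x": 0.012,"y": 0.001,"z": 0,"yaw": 0},
    {"hand": -0.2,"x": 0.012,"y": 0.001,"z": 0,"yaw": 0},
    {"hand": -0.2,"x": 0.012,"y": 0,"z": 0,"yaw": 0},
    {"hand": -0.2,"x": 0.009,"y": 0,"z": 0.002,"yaw": 0},
    {"hand": -0.2,"x": 0.004,"y": 0,"z": 0.004,"yaw": 0},
    {"hand": -0.2,"x": 0,"y": 0,"z": 0.004,"yaw": 0},
    {"hand": -0.2,"x": 0,"y": 0,"z": 0.001,"yaw": 0}
  ],
  "newtons": 4
}}

```text
clock: 21.85
eef_pos: [541.3, -199.8, 53.6]
eef_rot: [3.142, 0.0, 1.42]
wrist_force: [-1.6, 0.0, 3.6]
finger_gap: 50.2
finger_force: 4.0
```

```bash
python3 -c "
from h import *
look('b9',off=7,m=(22,9),ths=(90,100,110,120,130))"
```

```text
21.85 [ 541.3 -199.8   53.6] [-1.6  0.   3.6]
219 156 [56, 58, 58, 58, 59, 47, 53, 55, 56, 53, 52, 53, 53, 54, 58, 59, 55, 54, 56, 33, 10, 9, 20, 36, 46, 68, 70, 74, 79, 79, 76, 73, 57, 55, 51, 45, 46, 45, 49, 55]
223 156 [55, 55, 60, 57, 54, 54, 57, 56, 53, 55, 54, 55, 55, 57, 55, 56, 56, 31, 12, 15, 18, 33, 25, 16, 12, 17, 49, 67, 75, 84, 109, 114, 96, 85, 81, 79, 78, 78, 79, 80]
227 156 [59, 55, 54, 56, 53, 54, 53, 54, 53, 52, 51, 55, 59, 55, 54, 48, 15, 11, 15, 36, 36, 17, 8, 11, 33, 71, 75, 86, 122, 136, 136, 136, 134, 136, 141, 140, 136, 138, 139, 140]
90 [158.2, 172.9, 197.4]
100 [157.9, 170.2, 199.7]
110 [157.8, 167.2, 200.6]
120 [158.0, 164.3, 200.7]
130 [158.5, 161.4, 199.9]
```

{"method": "arm_command", "body": {
  "targets": [
    {"hand": -0.2,"x": -0.004,"y": 0,"z": 0.001,"yaw": 0},
    {"hand": -0.2,"x": -0.004,"y": 0,"z": 0.001,"yaw": 0},
    {"hand": -0.2,"x": -0.004,"y": 0,"z": 0.0015,"yaw": 0},
    {"hand": -0.2,"x": -0.004,"y": 0,"z": 0.0015,"yaw": 0},
    {"hand": -0.2,"x": -0.004,"y": 0,"z": 0.002,"yaw": 0},
    {"hand": -0.2,"x": 0,"y": 0,"z": 0,"yaw": 0}
  ],
  "newtons": 3
}}

```text
clock: 22.5
eef_pos: [538.1, -219.9, 46.5]
eef_rot: [-3.141, 0.0, 1.419]
wrist_force: [-0.1, 0.1, 0.7]
finger_gap: 50.2
finger_force: 3.0
```

```bash
python3 -c "
from h import *
look('c1',off=7,m=(22,9),ths=(100,110,120,130))
s=manip.read_state();p=proj('scene',s['eef_pos'][None])[0].astype(int);x,y=p-45
i=camera('scene')[y:y+90,x:x+120,::-1]
x2,y2=(proj('top',s['eef_pos'][None])[0]-[60,45]).astype(int);j=camera('top')[y2:y2+90,x2:x2+120,::-1]
cv2.imwrite('pics/c1v.png',np.vstack([cv2.resize(cv2.convertScaleAbs(k,alpha=1.6),(400,300),interpolation=2) for k in(i,j)]));print(x,y)"
```

```text
22.5 [ 538.1 -219.9   46.5] [-0.1  0.1  0.7]
216 151 [58, 59, 58, 59, 56, 56, 50, 48, 46, 46, 55, 59, 61, 61, 59, 19, 10, 14, 38, 68, 66, 33, 22, 34, 63, 98, 98, 100, 99, 96, 97, 72, 58, 51, 44, 47, 53, 66, 98, 108]
220 151 [57, 55, 59, 55, 54, 45, 47, 47, 48, 60, 61, 58, 59, 34, 10, 7, 21, 64, 66, 49, 12, 15, 28, 70, 96, 98, 98, 120, 168, 152, 140, 119, 105, 96, 95, 96, 98, 100, 97, 91]
224 151 [55, 59, 56, 53, 46, 47, 47, 61, 62, 59, 60, 37, 12, 7, 13, 41, 67, 63, 27, 9, 11, 40, 87, 98, 94, 102, 143, 167, 167, 167, 168, 166, 171, 173, 172, 168, 170, 170, 167, 143]
100 [153.2, 165.1, 194.6]
110 [153.1, 162.2, 195.5]
120 [153.3, 159.3, 195.5]
130 [153.8, 156.5, 194.6]
175 118
```

The rows show the end face shrunk to a 4 px strip and the back (terminals at about 165, bright panel below) turning up: about 127°. I'll continue along the arc downwards.

{"method": "arm_command", "body": {
  "targets": [
    {"hand": -0.2,"x": -0.004,"y": 0,"z": 0.0025,"yaw": 0},
    {"hand": -0.2,"x": -0.004,"y": 0,"z": 0.003,"yaw": 0},
    {"hand": -0.2,"x": -0.004,"y": 0,"z": 0.0035,"yaw": 0},
    {"hand": -0.2,"x": -0.003,"y": 0,"z": 0.004,"yaw": 0},
    {"hand": -0.2,"x": -0.003,"y": 0,"z": 0.004,"yaw": 0},
    {"hand": -0.2,"x": -0.002,"y": 0,"z": 0.004,"yaw": 0},
    {"hand": -0.2,"x": -0.002,"y": 0,"z": 0.004,"yaw": 0},
    {"hand": -0.2,"x": 0,"y": 0,"z": 0,"yaw": 0}
  ],
  "newtons": 3
}}

```text
clock: 23.45
eef_pos: [534.7, -241.0, 21.1]
eef_rot: [-3.141, -0.0, 1.42]
wrist_force: [-0.3, -0.6, -2.3]
finger_gap: 50.1
finger_force: 3.0
```

```bash
python3 -c "
from h import *
look('c2',off=7,m=(22,9),ths=(130,150,165,180))"
```

```text
23.45 [ 534.7 -241.    21.1] [-0.3 -0.6 -2.3]
214 152 [56, 54, 56, 63, 63, 63, 35, 14, 13, 34, 56, 45, 14, 6, 12, 25, 61, 74, 134, 142, 140, 131, 131, 135, 136, 138, 127, 92, 69, 50, 47, 56, 64, 99, 108, 110, 112, 112, 107, 105]
218 152 [59, 63, 64, 62, 42, 10, 7, 27, 66, 70, 34, 13, 10, 14, 45, 62, 61, 84, 176, 201, 202, 200, 200, 201, 201, 196, 173, 152, 141, 132, 133, 132, 135, 133, 125, 93, 73, 46, 50, 67]
222 152 [63, 62, 57, 22, 12, 19, 46, 68, 54, 19, 7, 11, 39, 62, 62, 63, 86, 150, 199, 201, 199, 200, 200, 200, 201, 201, 201, 200, 202, 199, 168, 133, 133, 134, 132, 114, 50, 37, 39, 40]
130 [155.2, 157.9, 194.7]
150 [156.8, 153.0, 190.5]
165 [158.4, 150.1, 185.1]
180 [160.4, 148.1, 177.4]
```

{"method": "arm_command", "body": {
  "targets": [
    {"hand": -0.2,"x": -0.002,"y": 0,"z": 0.004,"yaw": 0},
    {"hand": -0.2,"x": -0.001,"y": 0,"z": 0.003,"yaw": 0},
    {"hand": -0.2,"x": -0.001,"y": 0,"z": 0.003,"yaw": 0},
    {"hand": -0.2,"x": 0,"y": 0,"z": 0.002,"yaw": 0},
    {"hand": -0.2,"x": 0,"y": 0,"z": 0.001,"yaw": 0},
    {"hand": -0.2,"x": 0,"y": 0,"z": 0,"yaw": 0}
  ],
  "newtons": 3
}}

```text
clock: 24.1
eef_pos: [534.4, -244.9, 8.7]
eef_rot: [-3.141, -0.0, 1.42]
wrist_force: [-0.1, -0.4, -1.5]
finger_gap: 50.0
finger_force: 3.0
```

```bash
python3 -c "
from h import *
look('c3',off=7,m=(22,9),ths=(150,165,172,180))"
```

```text
24.1 [ 534.4 -244.9    8.7] [-0.1 -0.4 -1.5]
214 155 [57, 62, 60, 41, 15, 14, 40, 69, 66, 20, 10, 12, 44, 60, 62, 81, 144, 134, 125, 119, 119, 120, 121, 123, 110, 84, 71, 54, 49, 59, 90, 106, 111, 112, 111, 107, 106, 103, 103, 107]
218 155 [62, 58, 19, 6, 18, 64, 68, 39, 11, 11, 37, 63, 62, 63, 89, 123, 199, 201, 202, 201, 202, 203, 198, 197, 169, 142, 115, 120, 123, 121, 123, 105, 55, 45, 45, 49, 59, 79, 94, 96]
222 155 [38, 12, 12, 28, 66, 62, 18, 8, 24, 61, 61, 65, 87, 109, 114, 151, 200, 203, 201, 201, 201, 202, 202, 203, 195, 135, 120, 120, 123, 109, 65, 42, 43, 45, 44, 45, 45, 42, 47, 62]
150 [159.6, 155.9, 192.9]
165 [161.2, 153.1, 187.7]
172 [162.1, 152.0, 184.4]
180 [163.1, 151.1, 180.1]
```

{"method": "arm_command", "body": {
  "targets": [
    {"hand": -0.2,"x": 0,"y": 0,"z": 0.0015,"yaw": 0},
    {"hand": -0.2,"x": 0,"y": 0,"z": 0.001,"yaw": 0},
    {"hand": -0.2,"x": 0,"y": 0,"z": 0,"yaw": 0}
  ],
  "newtons": 3
}}

```text
clock: 24.45
eef_pos: [534.4, -245.0, 6.3]
eef_rot: [3.142, 0.0, 1.42]
wrist_force: [0.1, -0.9, -0.2]
finger_gap: 50.5
finger_force: 3.0
```

```bash
python3 -c "
from h import *
look('c4',off=7,m=(22,9),ths=(150,165,172,180))
s=manip.read_state();p=proj('scene',s['eef_pos'][None])[0].astype(int);x,y=p-[60,40]
i=cv2.convertScaleAbs(camera('scene')[y:y+90,x:x+120,::-1],alpha=1.3);cv2.imwrite('pics/c4v.png',cv2.resize(i,(800,600),interpolation=2));print(x,y)"
```

```text
24.45 [ 534.4 -245.     6.3] [ 0.1 -0.9 -0.2]
214 156 [61, 62, 57, 18, 8, 18, 66, 67, 33, 1, 15, 42, 61, 62, 78, 138, 161, 124, 124, 117, 120, 120, 119, 112, 84, 65, 51, 46, 54, 80, 105, 105, 111, 110, 108, 105, 102, 105, 106, 104]
218 156 [59, 38, 6, 12, 38, 66, 54, 18, 12, 26, 59, 62, 64, 88, 122, 201, 203, 201, 202, 203, 203, 201, 196, 167, 138, 115, 118, 119, 121, 117, 66, 48, 46, 45, 50, 55, 66, 92, 97, 104]
222 156 [22, 3, 20, 64, 62, 27, 9, 13, 42, 60, 63, 74, 107, 112, 144, 200, 201, 201, 203, 200, 202, 201, 203, 187, 122, 118, 118, 118, 107, 55, 44, 46, 45, 48, 45, 45, 45, 49, 70, 113]
150 [160.4, 156.8, 193.6]
165 [162.0, 153.9, 188.5]
172 [162.9, 152.9, 185.2]
180 [163.9, 152.0, 181.0]
159 128
```

View pics/c4v.png

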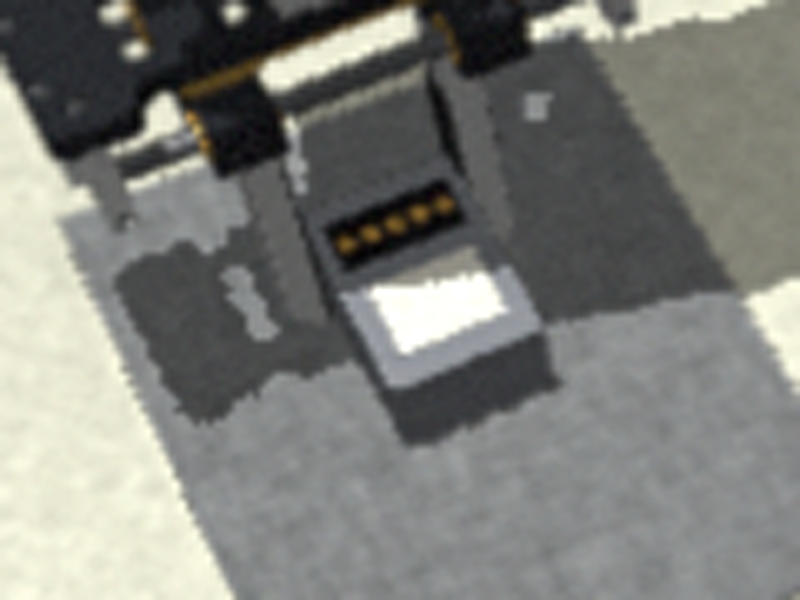

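The picture shows the controller face down, with the terminal strip at (395,225), the label panel at (440,310), and the near end face upright on the mat. It is essentially flat and well within the mat. I'll release and retreat straight up.

{"method": "arm_command", "body": {
  "targets": [
    {"hand": 0.1,"x": 0,"y": 0,"z": 0,"yaw": 0},
    {"hand": 0.12,"x": 0,"y": 0,"z": 0,"yaw": 0},
    {"hand": 0.25,"x": 0,"y": 0,"z": 0,"yaw": 0},
    {"hand": 0.25,"x": 0,"y": 0,"z": 0,"yaw": 0},
    {"hand": 0.25,"x": 0,"y": 0,"z": -0.01,"yaw": 0},
    {"hand": 0.25,"x": 0,"y": 0,"z": -0.02,"yaw": 0},
    {"hand": 0.25,"x": 0,"y": 0,"z": -0.04,"yaw": 0},
    {"hand": 0.25,"x": 0,"y": 0,"z": -0.05,"yaw": 0},
    {"hand": 0.25,"x": 0,"y": 0,"z": -0.05,"yaw": 0},
    {"hand": 0.25,"x": 0,"y": 0,"z": -0.03,"yaw": 0}
  ]
}}

```text
clock: 25.55
eef_pos: [534.9, -245.2, 211.5]
eef_rot: [3.137, 0.002, 1.42]
wrist_force: [0.3, -0.4, 0.1]
finger_gap: 58.6
finger_force: 0.0
```

{"method": "arm_command", "body": {
  "targets": [
    {"hand": 0.25,"x": -0.03,"y": -0.02,"z": 0,"yaw": 0},
    {"hand": 0.25,"x": -0.03,"y": -0.04,"z": 0,"yaw": 0},
    {"hand": 0.25,"x": -0.03,"y": -0.04,"z": 0,"yaw": 0},
    {"hand": 0.25,"x": -0.03,"y": -0.04,"z": 0,"yaw": 0},
    {"hand": 0.25,"x": -0.03,"y": -0.04,"z": 0,"yaw": 0},
    {"hand": 0.25,"x": -0.02,"y": -0.02,"z": 0,"yaw": 0},
    {"hand": 0.25,"x": 0,"y": 0,"z": 0,"yaw": 0}
  ]
}}

```text
clock: 26.25
eef_pos: [308.7, -384.5, 207.4]
eef_rot: [3.141, 0.001, 1.416]
wrist_force: [-0.2, 0.1, -0.1]
finger_gap: 58.9
finger_force: 0.0
```

Run:
```python
from h import *
i=camera("scene");j=camera("top");cv2.imwrite("pics/d1.png",i[:,:,::-1]);cv2.imwrite("pics/d2.png",j[:,:,::-1])
# power module in place?
for n,im,p,t,r in(("scene",i,(297,326),95,33),("top",j,(257,185),85,27)):
    g=cv2.cvtColor(im,7);m=np.zeros_like(g);cv2.circle(m,p,r,1,-1)
    b=cv2.morphologyEx(((g>t)&(m>0)).astype(np.uint8),2,np.ones((3,3)));print(n,'power',rect(n,blob(b,p),50))
# controller panel (bright) on the mat, plane z=38
g=cv2.cvtColor(i,7);b=(g>150).astype(np.uint8);m=np.zeros_like(g);cv2.circle(m,(222,172),22,1,-1)
c=max(cv2.findContours(b&m,0,1)[0],key=cv2.contourArea);print('panel',rect("scene",c,38))
m[:]=0;cv2.circle(m,(218,163),12,1,-1);c=max(cv2.findContours(((g<35)&(m>0)).astype(np.uint8),0,1)[0],key=cv2.contourArea);print('strip',rect("scene",c,38))
print(g[155:200,222].tolist())
print(manip.read_state()["eef_pos"])
```

```text
scene power (array([621.9, 147.3]), array([67.9, 49. ]), 80.6)
top power (array([619.4, 150.1]), array([68.7, 48.6]), 80.9)
panel (array([ 542.5, -205.4]), array([25.5, 33.4]), 81.8)
strip (array([ 538.8, -229.2]), array([ 5.2, 37.2]), 78.2)
[103, 95, 36, 10, 40, 107, 109, 36, 18, 50, 100, 103, 123, 179, 184, 185, 186, 185, 186, 186, 186, 186, 186, 170, 112, 104, 107, 105, 83, 49, 48, 49, 48, 48, 51, 48, 46, 47, 51, 71, 101, 107, 104, 103, 101]
[ 310.94262002 -383.12167527  207.03479635]
```

Run:
```python
from h import *
g=cv2.imread("pics/d1.png",0);t=cv2.imread("pics/d2.png",0)
for c in(222,228,234): 
    col=g[170:205,c].astype(int);r=np.where(col<65)[0]+170;r=r[r>175]
    a,b=cast("scene",[(c,r[0]-.5)],38)[0],cast("scene",[(c,r[-1]+.5)],4)[0];print(c,r[0],r[-1],(a-C)@Y,(b-C)@Y)
b=((t>120)).astype(np.uint8);m=np.zeros_like(b);q=proj("top",np.array([[541,-206,38.]]))[0].astype(int);cv2.circle(m,tuple(map(int,q)),20,1,-1)
for c in cv2.findContours(b&m,0,1)[0]:
    if cv2.contourArea(c)>20: print('top panel',rect("top",c,38))
```

```text
222 184 193 -336.5752404423056 -340.25469107463164
228 181 191 -337.74482243601466 -339.02249104147285
234 179 188 -336.60992829993734 -340.1346723694839
top panel (array([ 539.9, -201.7]), array([23.5, 33. ]), 79.5)
```

The end face is vertical within pixel error, and both views agree on the back at z=38. The power module has not moved.

```bash
python3 -c "
from cell import manip
print(manip.sign_off())"
```

```text
the job is handed in; nothing more can be done
None
```

The controller lies flat and face down on the service mat, terminals up, and the vented power module is still in its cutout; I handed the job in at about 26 s, after setting it down twice on the way (once flat, face up, on the mat, once on end) to regrip it.

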